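# Sort the tooling parts into their sample-marked trays

### The arm

A 6-joint arm with a two-finger parallel gripper is mounted at the origin on a cart in front of the work surface, level with it; the furniture and walls round the work are solid. World frame = base frame: x ahead of the robot, y to its left, z up, the work surface at z = 0. Lengths are in mm, angles in rad, forces in N, time in s.
With the tool pointing down it reaches from about 350 to 775 mm from the base axis. Payload 7.3 kg.
Tool frame: the origin (TCP) lies on the centre line of the jaws, within the pads' length; the fingertips stand 22 mm ahead of it and the grasp point (between the pads) lies 3 mm ahead of it; x points along the fingers, z is the direction in which the jaws open and shut, and the axes are right-handed (so a half turn about x gives the same grasp; the last joint's range is limited). The gripper opens to 92 mm and grips with 3 to 60 N. Pads are 19 mm wide; open, the fingers measure 130 mm over their backs; the gripper's body (75 mm by 190 mm) begins 47 mm behind the grasp point.
Start: joints at [-1.286, 0.342, 1.524, -0, 1.275, -0.146], TCP at [219.262, -477.04, 248.741] pointing down, gripper open.
Joint ranges: [-2.53, 2.53], [-0.77, 2.02], [0.04, 2.7], [-1, 4.14], [0.28, 2.66], [-3.11, 3.11]. Speed limits (rad/s): [2.57, 2.57, 3.14, 3.14, 3.14, 3.14].

### API

Orientations are given as [roll, pitch, yaw] about the fixed x, y, z axes, in that order (R = Rz(yaw) Ry(pitch) Rx(roll)).
In Python, from plant import readout, imaging, bot gives the robot as it stands.
- The arm moves only by the tool arm_command, never from a script. Its argument "plan" is a list of rows, each an object of numbers: "tx", "ty", "tz": the shift along the tool's x, y, z in cm; "wx", "wy", "wz": the turn, a rotation vector about the tool's x, y, z in rad; "jaw": the opening, from -1 (shut) to 1 (fully open). In form: [{"tx": .., "ty": .., "tz": .., "wx": .., "wy": .., "wz": .., "jaw": ..}, ...]. A call has 1 to 20 rows; each row shifts and turns the commanded pose from where the row before left it, along the tool's axes as they then stand; what a row does not reach is not made up. A row lasts 1/10 s, in which the tool goes at most 50 mm and 8.59 degrees, less where a joint would pass 70% of its speed; a pose out of reach is approached as far as the arm can. A call with a gripper value outside its range is refused whole. The fingers move at their own pace and stop on an object; the grip force is fixed at half the most. Time passes only in rows, so rows that do not move let the fingers close. It gives the time, the measured TCP pose, the force and the opening at its end, in the units of the state.
- readout.get_obs(): the state, without advancing time (a new reading comes with each control period).
- imaging.capture(name): name is "scene" or "top"; returns the picture (480x640x3 uint8, blue, green, red); there is no depth.
- imaging.get_calibration(name): a dict with "fx", "fy", "cx", "cy" (pixels), "position" and "rotation" of the camera in the world. Camera axes: x right, y up, looking along -z (the intrinsics and any distortion apply to the point x, -y, -z); pixel columns grow to the right and rows downward; lengths in mm; the calibration is good to about 2 mm. A picture is of the moment at which its call begins. get_calibration takes no time and is no camera call.
- bot.close_job(): hands the job in, once; it reports no verdict.
The state is a dict: "time": time; "joint_positions": joint angles; "dq": joint speeds; "tau": joint torques, N m; "tool_pos": TCP position; "tcp_rot": TCP orientation; "contact_force": force on the tool from outside, world axes, zero at the start; "moment": the same for the moment, N m; "grip_width": finger opening in mm.
Only numpy, scipy, OpenCV 4.12 (cv2) and the standard library are available. Lean on these libraries where they do the work, as an engineer would, in place of code of your own. Each camera call takes 0.05 s, during which the arm holds its last target.

### The job

The five small tooling parts cleared off the mill stand mixed on the black rubber mat. Sort them into the three trays: each tray has one part fixed at one end to show the kind that belongs there; stand every part the way up it is now, flat on the floor of the tray of its own kind. Leave the boring bar and the hex key where they lie.

Things in the scene. Friction and masses are not known exactly. Their poses are not given: they have to be found in the camera images.
- collet_1: Grey steel spring collet, one of two alike, standing on its narrow end on the rubber mat (mat 3 mm thick): a slit, tapered body, 33 mm across at its widest (35 to 40 mm above its foot), 23 mm across at the foot, 46 mm tall, small bore at the top. Origin: centre of its underside; z up along its axis.
- collet_2: Grey steel spring collet, one of two alike, standing on its narrow end on the rubber mat (mat 3 mm thick): a slit, tapered body, 33 mm across at its widest (35 to 40 mm above its foot), 23 mm across at the foot, 46 mm tall, small bore at the top. Origin: centre of its underside; z up along its axis.
- nut_1: Grey steel T-nut, one of two alike, lying on its broad base on the rubber mat (mat 3 mm thick): a 28 x 28 mm base, 18 mm tall in all. The raised rib along the middle of its top runs along its own x, so the ends that face its +x and -x are flat and upright over the full height and can be gripped squarely; its y sides are stepped in above the base. Origin: centre of its underside; z up.
- nut_2: Grey steel T-nut, one of two alike, lying on its broad base on the rubber mat (mat 3 mm thick): a 28 x 28 mm base, 18 mm tall in all. The raised rib along the middle of its top runs along its own x, so the ends that face its +x and -x are flat and upright over the full height and can be gripped squarely; its y sides are stepped in above the base. Origin: centre of its underside; z up.
- sleeve: Grey steel collet sleeve standing on the rubber mat (mat 3 mm thick): a short thick-walled tube with a wide open bore and a shallow waist, 44 mm across, 36 mm tall. Origin: centre of its underside; z up along its axis.
- tray_collets: Open grey metal tray, fixed, one of three alike: 116 mm (its x) by 160 mm (y) outside, 28 mm high, walls and floor 3 mm. One spring collet (33 mm across, 46 mm tall) is fixed upright on its floor at x 0, y -50 mm, showing the kind that belongs here; the floor from y -25 to +77 mm is free. Origin: centre of the underside; z up; inner floor at z 3 mm. Blank label on the -x wall.
- tray_nuts: Open grey metal tray, fixed, one of three alike: 116 mm (its x) by 160 mm (y) outside, 28 mm high, walls and floor 3 mm. One T-nut (28 x 28 x 18 mm) is fixed upright on its floor at x 0, y -50 mm, showing the kind that belongs here; the floor from y -25 to +77 mm is free. Origin: centre of the underside; z up; inner floor at z 3 mm. Blank label on the -x wall.
- tray_sleeves: Open grey metal tray, fixed, one of three alike: 116 mm (its x) by 160 mm (y) outside, 28 mm high, walls and floor 3 mm. One collet sleeve (44 mm across, 36 mm tall) is fixed upright on its floor at x 0, y -50 mm, showing the kind that belongs here; the floor from y -25 to +77 mm is free. Origin: centre of the underside; z up; inner floor at z 3 mm. Blank label on the -x wall.
- boring_bar: Bystander, to be left alone: grey steel boring bar, 161 x 35 x 34 mm, lying on the bench between mat and trays, loose. Origin: centre of its underside; its length is along its x.
- hex_key: Bystander, to be left alone: dark bent hex key, 37 x 100 x 5 mm, lying loose on the bench. Origin: centre of its underside; its length is along its y.
Not all that is in view belongs to the job. What is shaped like the collet_2 but pink or purple is not meant.

How it is judged (in metres and radians):
At the end, for the whole second after the job is handed in: Both collets, both T-nuts and the sleeve are each inside the tray whose fixed sample is of their kind, with the underside within 5 mm of the tray's floor, upright to within 0.2 rad, released and at rest (x of collet_1 in the frame of tray_collets between -0.05 and 0.05 m and y of collet_1 in the frame of tray_collets between -0.075 and 0.075 m and z of each of collet_1, collet_2 in the frame of tray_collets below 0.008 m and angle between each of collet_1, collet_2, nut_1, nut_2, sleeve's own z axis and vertical below 0.2 rad and linear speed of each of collet_1, collet_2, nut_1, nut_2, sleeve below 0.02 m/s and angular speed of each of collet_1, collet_2, nut_1, nut_2, sleeve below 0.2 rad/s and x of collet_2 in the frame of tray_collets between -0.05 and 0.05 m and y of collet_2 in the frame of tray_collets between -0.075 and 0.075 m and x of nut_1 in the frame of tray_nuts between -0.05 and 0.05 m and y of nut_1 in the frame of tray_nuts between -0.075 and 0.075 m and z of each of nut_1, nut_2 in the frame of tray_nuts below 0.008 m and x of nut_2 in the frame of tray_nuts between -0.05 and 0.05 m and y of nut_2 in the frame of tray_nuts between -0.075 and 0.075 m and x of sleeve in the frame of tray_sleeves between -0.05 and 0.05 m and y of sleeve in the frame of tray_sleeves between -0.075 and 0.075 m and z of sleeve in the frame of tray_sleeves below 0.008 m); the robot touches nothing.
It fails at once if the boring bar was displaced by more than 30 mm (distance of boring_bar from where it was at the start of the episode above 0.03 m).
It fails at once if the hex key was displaced by more than 30 mm (distance of hex_key from where it was at the start of the episode above 0.03 m).
It also fails if it takes over 128 s, if anything falls off the work surface, if the arm or the gripper's body presses on something with over 40 N, if the wrist force passes 120 N, or if a joint passes its speed limit or range.

## Working session

There is one attempt and no reset: what is moved stays moved. The work goes in short steps, Python scripts to look and compute and a tool call to move; the robot and the scene stay as the last step left them, time stands still between calls to the robot, and variables do not carry over. Pictures are saved under pics/ and viewed, and the job is handed in when it is done.

Besides the shell and the picture viewer there is one more tool, called by a JSON object that holds its "fn" and its "kwargs", one argument or row to a line. arm_command: Moves the arm, as the interface text tells. Its arguments: {"type":"object","properties":{"plan":{"type":"array"}},"required":["plan"]}

```bash
mkdir -p pics; python3 - <<'E'
from plant import readout, imaging, bot
import cv2
print(readout.get_obs())
for n in("scene","top"):
    im=imaging.capture(n); cv2.imwrite(f"pics/{n}0.png",im); print(n,imaging.get_calibration(n))
E
```

```text
{'time': 0.0, 'joint_positions': array([-1.28598487e+00,  3.42718423e-01,  1.52498838e+00,  8.12207226e-06,
        1.27538657e+00, -1.45987879e-01]), 'dq': array([ 0.00058904,  0.00137459, -0.00022469, -0.00037879,  0.00040685,
        0.00181813]), 'tau': array([-2.78226122e-03, -4.31250465e+01, -2.44225019e+01,  7.15340814e-02,
        5.58321748e-02, -9.66463176e-05]), 'tool_pos': array([ 219.16518019, -476.67234936,  248.05715898]), 'tcp_rot': array([2.99042951, 1.56929559, 1.85043015]), 'contact_force': array([ 1.35549811,  1.00962986, -0.09232331]), 'moment': array([-0.04617944,  0.03890211, -0.0043613 ]), 'grip_width': 92.02633303042377}
scene {'fx': 454.7350935239362, 'fy': 454.7350935239362, 'cx': 317.98711535998626, 'cy': 234.82857461409682, 'position': array([ 218.35957164, -473.04931728,  713.63354615]), 'rotation': array([ 0.69016048,  0.01753348, -0.55382297])}
top {'fx': 451.76413055247946, 'fy': 451.76413055247946, 'cx': 315.11902790748155, 'cy': 239.56362670766825, 'position': array([431.84030153,  -2.91475742, 903.38817731]), 'rotation': array([ 1.09439732e-01,  2.52120069e-04, -1.57337846e+00])}
```

View pics/scene0.png

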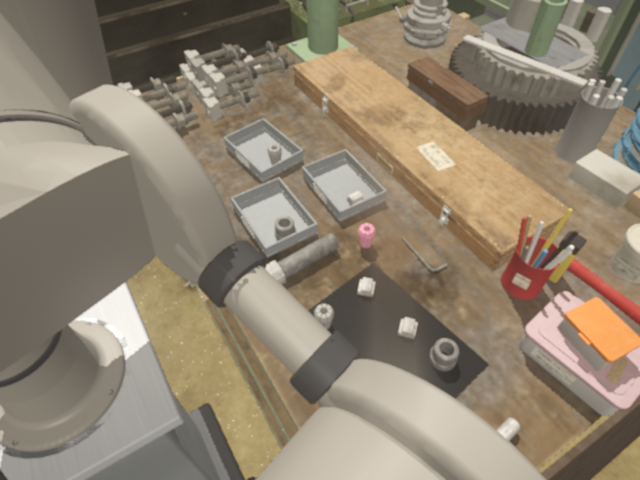

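View pics/top0.png

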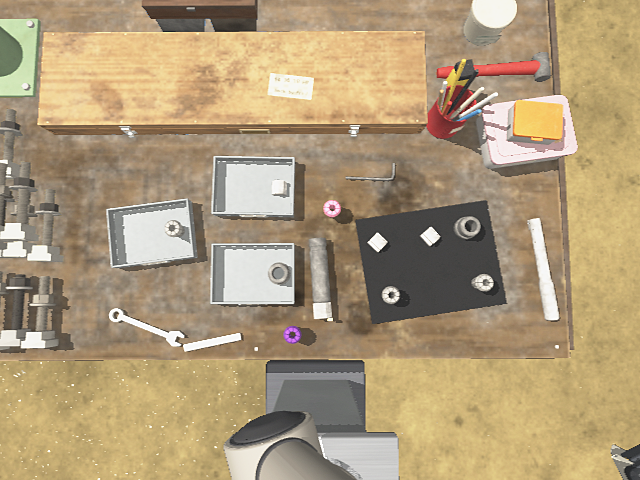

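The top view shows the collets at (391,295) and (484,283), the T-nuts at (377,242) and (430,236), and the sleeve at (467,227). The trays are for collets (152,235), nuts (254,188) and sleeves (253,275). The pink (332,208) and purple (292,334) collet shapes are decoys, and the white stick is irrelevant. Next I'll enlarge the mat.

```bash
cat > h.py <<'E'
import numpy as np, cv2
from scipy.spatial.transform import Rotation as R
from plant import readout, imaging
C={n:imaging.get_calibration(n) for n in("scene","top")}
def ray(n,u,v):
    c=C[n]; d=np.array([(u-c['cx'])/c['fx'],-(v-c['cy'])/c['fy'],-1.])
    return np.array(c['position']),R.from_euler('xyz',c['rotation']).apply(d)
def plane(n,u,v,z):
    o,d=ray(n,u,v); return o+d*(z-o[2])/d[2]
def proj(n,p):
    c=C[n]; q=R.from_euler('xyz',c['rotation']).inv().apply(np.array(p,float)-c['position'])
    return np.array([c['cx']+c['fx']*q[0]/-q[2],c['cy']-c['fy']*q[1]/-q[2]])
def tri(a,b):
    o1,d1=ray("top",*a);o2,d2=ray("scene",*b)
    A=np.stack([d1,-d2],1);s=np.linalg.lstsq(A,o2-o1,rcond=None)[0]
    p,q=o1+s[0]*d1,o2+s[1]*d2
    return (p+q)/2,np.linalg.norm(p-q)
E
python3 - <<'E'
from h import *
im=cv2.imread("pics/top0.png"); s=cv2.imread("pics/scene0.png")
cv2.imwrite("pics/c1.png",cv2.resize(im[195:330,350:510],None,fx=4.5,fy=4.2,interpolation=cv2.INTER_CUBIC)[:600])
cv2.imwrite("pics/c2.png",cv2.resize(s[255:405,300:490],None,fx=4,fy=4,interpolation=cv2.INTER_CUBIC))
for n,z,uv in(("a",49,(391,295)),("b",49,(484,283)),("n1",21,(377,242)),("n2",21,(430,236)),("s",39,(467,227))):
    p=plane("top",*uv,z); print(n,p.round(),proj("scene",p).round(1))
E
```

```text
a [ 421. -145.   49.] [324.7 310.4]
b [ 443. -321.   49.] [401.1 391.9]
n1 [ 524. -124.   21.] [366.8 283.2]
n2 [ 535. -229.   21.] [408.4 323.7]
s [ 550. -296.   39.] [444.3 345.7]
```

View pics/c1.png

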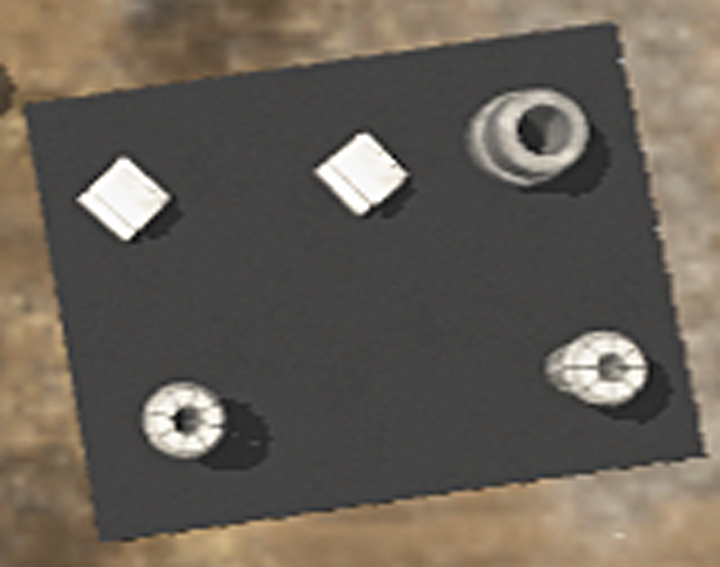

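View pics/c2.png

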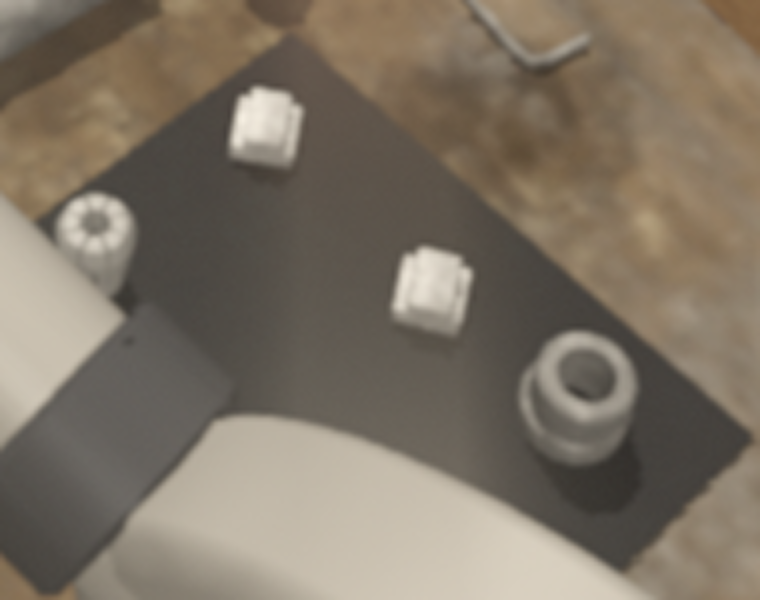

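Both crops agree. The rib of each nut runs from upper-left to lower-right in the top view, and up-down in the scene view. Next come precise measurements.

```bash
python3 - <<'E'
from h import *
im=cv2.imread("pics/top0.png"); s=cv2.imread("pics/scene0.png")
g=cv2.cvtColor(im,cv2.COLOR_BGR2GRAY)
for n,(u,v) in dict(n1=(377,242),n2=(430,236),ca=(391,295),cb=(484,283),sl=(467,227)).items():
    m=np.zeros_like(g);m[v-20:v+20,u-20:u+20]=(g[v-20:v+20,u-20:u+20]>100)*255
    c=max(cv2.findContours(m,0,1)[0],key=cv2.contourArea)
    M=cv2.moments(c);r=cv2.minAreaRect(c); b=cv2.boundingRect(c)
    print(n,(round(M['m10']/M['m00'],1),round(M['m01']/M['m00'],1)),np.round(r[0],1),np.round(r[1],1),round(r[2],1),b)
    if n[0]=='n':
        P=[plane("top",*q,15)[:2] for q in cv2.boxPoints(r)]
        for i in range(2): 
            e=P[i+1]-P[i]; print("  edge",np.linalg.norm(e).round(1),np.degrees(np.arctan2(e[1],e[0])).round(1))
        print("  c",plane("top",*r[0],12).round(1))
gs=cv2.cvtColor(s,cv2.COLOR_BGR2GRAY)
for n,a,b in(("ca",(391.1,295),(323.7,310)),("sl",(471.1,226),(446.7,348.7)),("n1",(378.2,241.7),(366.2,284)),("n2",(430.9,235.7),(408.7,324.5))):
    p,e=tri(a,b);print(n,p.round(1),e.round(1))
print("cb",plane("top",485.6,282.4,49).round(1))
cv2.imwrite("pics/c3.png",cv2.resize(im[140:320,95:345],None,fx=3.2,fy=3.2,interpolation=cv2.INTER_CUBIC))
cv2.imwrite("pics/c4.png",cv2.resize(s[110:265,215:395],None,fx=3.8,fy=3.8,interpolation=cv2.INTER_CUBIC))
o=readout.get_obs(); print(R.from_euler('xyz',o['tcp_rot']).as_matrix().round(3))
E
```

```text
n1 (377.2, 241.9) [377.3 241.8] [14.1 14.8] 45.0 (367, 232, 21, 20)
  edge 29.7 -45.4
  edge 27.9 -135.8
  c [ 525.1 -126.2   12. ]
n2 (430.0, 235.9) [430. 236.] [15.3 15.2] 49.4 (420, 227, 21, 19)
  edge 30.6 -50.0
  edge 30.0 -140.8
  c [ 536.2 -231.3   12. ]
ca (390.3, 294.6) [390.5 294.5] [17. 17.] 90.0 (382, 286, 18, 18)
cb (482.7, 282.1) [482. 282.] [16. 22.] 90.0 (471, 274, 23, 17)
sl (467.0, 226.8) [467.  226.5] [21.9 25.5] 56.3 (454, 216, 27, 23)
ca [ 419.9 -144.7   50.6] 1.7
sl [ 551.  -303.    40.2] 2.8
n1 [ 522.9 -126.1   21.4] 2.9
n2 [ 535.4 -230.4   20.8] 1.1
cb [ 443.7 -323.7   49. ]
[[-0.     0.909  0.418]
 [ 0.001  0.418 -0.909]
 [-1.     0.    -0.001]]
```

View pics/c3.png

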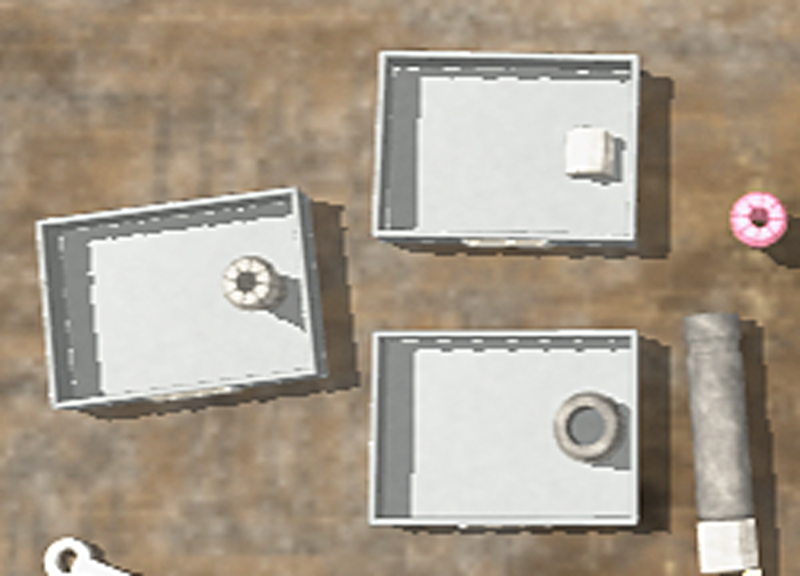

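View pics/c4.png

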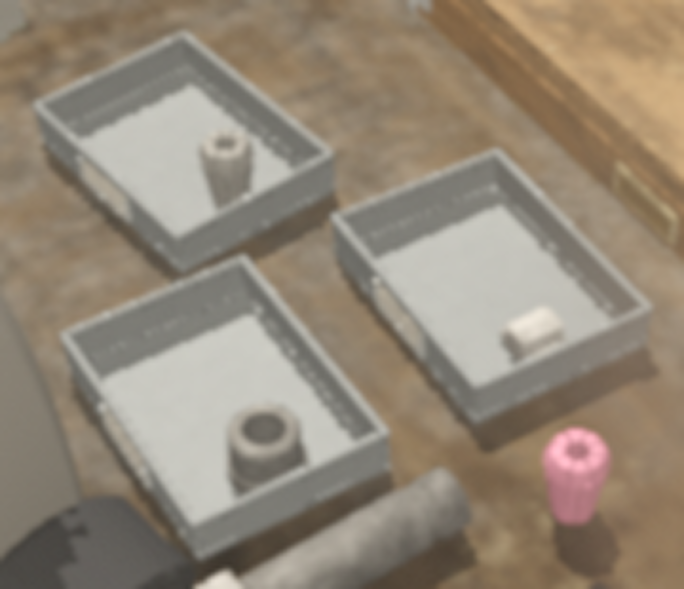

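```bash
python3 - <<'E'
from h import *
T=dict(nuts=([(380,53),(638,56),(638,238),(376,236)],[(498,151),(650,307),(478,405),(334,215)]),
 sleeves=([(374,332),(637,332),(637,523),(371,522)],[(243,258),(387,433),(200,545),(64,335)]),
 collets=([(38,222),(299,190),(325,374),(54,406)],[(184,35),(331,155),(182,256),(38,105)]))
for k,(a,b) in T.items():
    P=[]
    for p,q in zip(a,b):
        w,e=tri((95+p[0]/3.2,140+p[1]/3.2),(215+q[0]/3.8,110+q[1]/3.8)); P.append(w); print(k,w.round(1),e.round(1))
    P=np.array(P); y=P[0]-P[1]+P[3]-P[2]; print(" centre",P.mean(0).round(1),"yaxis deg",np.degrees(np.arctan2(y[1],y[0])).round(1))
    Q=np.array([plane("top",95+p[0]/3.2,140+p[1]/3.2,28) for p in a]); y=Q[0]-Q[1]+Q[3]-Q[2];print(" plane28",Q.mean(0).round(1),np.degrees(np.arctan2(y[1],y[0])).round(1))
# box front
print(plane("top",255,133,60).round())
for z in(0,60):print(z,plane("top",290,400,z).round())
E
```

```text
nuts [695.6 198.6  26. ] 0.6
nuts [690.8  38.3  29.9] 2.2
nuts [578.1  39.1  15.6] 4.0
nuts [579.  197.2  32.1] 0.5
 centre [635.9 118.3  25.9] yaxis deg 89.0
 plane28 [636.1 118.   28. ] 89.3
sleeves [519.8 198.6  27.1] 1.3
sleeves [518.9  38.4  29.6] 1.9
sleeves [404.8  38.3  13.3] 1.0
sleeves [405.7 197.4  28.1] 0.2
 centre [462.3 118.2  24.5] yaxis deg 89.7
 plane28 [462.7 117.9  28. ] 89.7
collets [588.9 407.   25.9] 0.6
collets [607.  246.   30.2] 1.8
collets [495.3 230.7  15.7] 0.9
collets [476.4 390.5  28.1] 1.2
 centre [541.9 318.6  25. ] yaxis deg 96.6
 plane28 [541.9 317.6  28. ] 96.8
[732. 112.  60.]
0 [219.  46.   0.]
60 [233.  43.  60.]
```

{"fn": "arm_command", "kwargs": {
  "plan": [
    {"wx": -0.14, "jaw": 0.1},
    {"wx": -0.14, "jaw": 0.1},
    {"wx": -0.14, "jaw": 0.1}
  ]
}}

```text
invalid input at $.plan[0]: expected keys tx, ty, tz, wx, wy, wz, jaw
```

```bash
cat > go.py <<'E'
import sys
from h import *
# args: x y z theta(deg): prints turn first then shifts in cm
def go(x,y,z,th):
    o=readout.get_obs(); m=R.from_euler('xyz',o['tcp_rot']).as_matrix()
    cur=np.degrees(np.arctan2(m[1,2],m[0,2])); d=(th-cur+90)%180-90 if False else th-cur
    t=np.radians(th); X=np.array([0,0,-1.]);Z=np.array([np.cos(t),np.sin(t),0]);Y=np.cross(Z,X)
    v=np.array([x,y,z])-o['tool_pos']
    print("t",round(o['time'],2),"pos",o['tool_pos'].round(1),"th",cur.round(1),"tilt",np.degrees(np.arccos(-m[2,0])).round(2),"w",round(o['grip_width'],1),"F",o['contact_force'].round(1),"j",o['joint_positions'].round(2))
    print("wx",round(-np.radians(d),3),"then cm tx,ty,tz",(np.array([X@v,Y@v,Z@v])/10).round(2))
go(*map(float,sys.argv[1:5]))
E
python3 go.py 524 -126 120 45
```

```text
t 0.1 pos [ 219.2 -476.7  248.1] th -65.3 tilt 0.08 w 91.7 F [-0.  -0.1 -0.6] j [-1.29  0.34  1.52  0.    1.28 -0.15]
wx -1.925 then cm tx,ty,tz [12.81  3.24 46.35]
```

{"fn": "arm_command", "kwargs": {
  "plan": [
    {"tx": 0, "ty": 0, "tz": 0, "wx": -0.14, "wy": 0, "wz": 0, "jaw": 0.1},
    {"tx": 0, "ty": 0, "tz": 0, "wx": -0.14, "wy": 0, "wz": 0, "jaw": 0.1},
    {"tx": 0, "ty": 0, "tz": 0, "wx": -0.14, "wy": 0, "wz": 0, "jaw": 0.1},
    {"tx": 0, "ty": 0, "tz": 0, "wx": -0.14, "wy": 0, "wz": 0, "jaw": 0.1},
    {"tx": 0, "ty": 0, "tz": 0, "wx": -0.14, "wy": 0, "wz": 0, "jaw": 0.1},
    {"tx": 0, "ty": 0, "tz": 0, "wx": -0.14, "wy": 0, "wz": 0, "jaw": 0.1},
    {"tx": 0, "ty": 0, "tz": 0, "wx": -0.14, "wy": 0, "wz": 0, "jaw": 0.1},
    {"tx": 0, "ty": 0, "tz": 0, "wx": -0.14, "wy": 0, "wz": 0, "jaw": 0.1},
    {"tx": 0, "ty": 0, "tz": 0, "wx": -0.14, "wy": 0, "wz": 0, "jaw": 0.1},
    {"tx": 0, "ty": 0, "tz": 0, "wx": -0.14, "wy": 0, "wz": 0, "jaw": 0.1},
    {"tx": 0, "ty": 0, "tz": 0, "wx": -0.14, "wy": 0, "wz": 0, "jaw": 0.1},
    {"tx": 0, "ty": 0, "tz": 0, "wx": -0.14, "wy": 0, "wz": 0, "jaw": 0.1},
    {"tx": 0, "ty": 0, "tz": 0, "wx": -0.14, "wy": 0, "wz": 0, "jaw": 0.1},
    {"tx": 0, "ty": 0, "tz": 0, "wx": -0.105, "wy": 0, "wz": 0, "jaw": 0.1}
  ]
}}

```text
time: 1.5
tool_pos: [219.2, -476.8, 248.3]
tcp_rot: [1.042, 1.57, 1.833]
contact_force: [0.1, 0.0, 0.1]
grip_width: 50.1
```

```bash
python3 go.py 524 -126 120 45
```

```text
t 1.5 pos [ 219.2 -476.8  248.3] th 45.3 tilt 0.05 w 50.1 F [0.1 0.  0.1] j [-1.29  0.34  1.52  0.    1.28 -2.08]
wx 0.005 then cm tx,ty,tz [12.83  3.25 46.36]
```

{"fn": "arm_command", "kwargs": {
  "plan": [
    {"tx": 1.07, "ty": 0.27, "tz": 3.86, "wx": 0, "wy": 0, "wz": 0, "jaw": 0.1},
    {"tx": 1.07, "ty": 0.27, "tz": 3.86, "wx": 0, "wy": 0, "wz": 0, "jaw": 0.1},
    {"tx": 1.07, "ty": 0.27, "tz": 3.86, "wx": 0, "wy": 0, "wz": 0, "jaw": 0.1},
    {"tx": 1.07, "ty": 0.27, "tz": 3.86, "wx": 0, "wy": 0, "wz": 0, "jaw": 0.1},
    {"tx": 1.07, "ty": 0.27, "tz": 3.86, "wx": 0, "wy": 0, "wz": 0, "jaw": 0.1},
    {"tx": 1.07, "ty": 0.27, "tz": 3.86, "wx": 0, "wy": 0, "wz": 0, "jaw": 0.1},
    {"tx": 1.07, "ty": 0.27, "tz": 3.86, "wx": 0, "wy": 0, "wz": 0, "jaw": 0.1},
    {"tx": 1.07, "ty": 0.27, "tz": 3.86, "wx": 0, "wy": 0, "wz": 0, "jaw": 0.1},
    {"tx": 1.07, "ty": 0.27, "tz": 3.86, "wx": 0, "wy": 0, "wz": 0, "jaw": 0.1},
    {"tx": 1.07, "ty": 0.27, "tz": 3.86, "wx": 0, "wy": 0, "wz": 0, "jaw": 0.1},
    {"tx": 1.07, "ty": 0.27, "tz": 3.86, "wx": 0, "wy": 0, "wz": 0, "jaw": 0.1},
    {"tx": 1.07, "ty": 0.27, "tz": 3.86, "wx": 0, "wy": 0, "wz": 0, "jaw": 0.1},
    {"tx": 0, "ty": 0, "tz": 0, "wx": 0, "wy": 0, "wz": 0, "jaw": 0.1},
    {"tx": 0, "ty": 0, "tz": 0, "wx": 0, "wy": 0, "wz": 0, "jaw": 0.1}
  ]
}}

```text
time: 2.9
tool_pos: [523.8, -126.0, 119.6]
tcp_rot: [2.192, 1.569, 2.979]
contact_force: [0.3, 0.2, -0.1]
grip_width: 50.4
```

```bash
python3 go.py 524 -126 27 45; python3 - <<'E'
from h import *
a=imaging.capture("top");b=imaging.capture("scene")
cv2.imwrite("pics/m1.png",np.hstack([cv2.resize(a[150:330,330:530],(400,360)),cv2.resize(b[220:400,290:490],(400,360))]))
E
```

```text
t 2.9 pos [ 523.8 -126.   119.6] th 45.1 tilt 0.1 w 50.4 F [ 0.3  0.2 -0.1] j [-0.38  0.5   1.66 -0.    0.98 -1.16]
wx 0.002 then cm tx,ty,tz [ 9.26 -0.02  0.01]
```

View pics/m1.png

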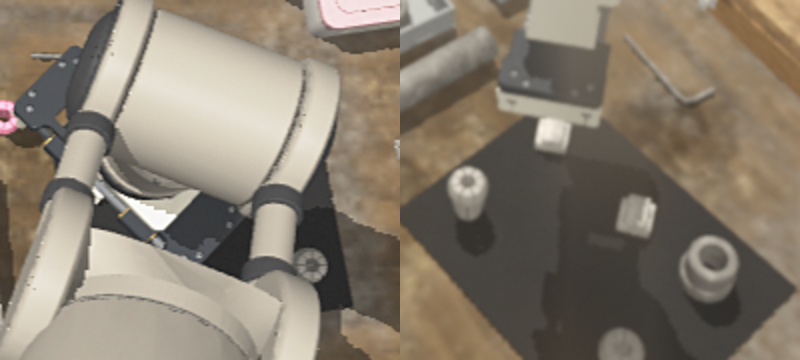

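The scene view shows the gripper above nut_1 (552,135 in the crop), with the others untouched. Descending and closing.

{"fn": "arm_command", "kwargs": {
  "plan": [
    {"tx": 2.5, "ty": 0, "tz": 0, "wx": 0, "wy": 0, "wz": 0, "jaw": 0.1},
    {"tx": 2.5, "ty": 0, "tz": 0, "wx": 0, "wy": 0, "wz": 0, "jaw": 0.1},
    {"tx": 2.5, "ty": 0, "tz": 0, "wx": 0, "wy": 0, "wz": 0, "jaw": 0.1},
    {"tx": 1.2, "ty": 0, "tz": 0, "wx": 0, "wy": 0, "wz": 0, "jaw": 0.1},
    {"tx": 0.5, "ty": 0, "tz": 0, "wx": 0, "wy": 0, "wz": 0, "jaw": 0.1},
    {"tx": 0, "ty": 0, "tz": 0, "wx": 0, "wy": 0, "wz": 0, "jaw": 0.1},
    {"tx": 0, "ty": 0, "tz": 0, "wx": 0, "wy": 0, "wz": 0, "jaw": -0.6},
    {"tx": 0, "ty": 0, "tz": 0, "wx": 0, "wy": 0, "wz": 0, "jaw": -0.6},
    {"tx": 0, "ty": 0, "tz": 0, "wx": 0, "wy": 0, "wz": 0, "jaw": -0.6},
    {"tx": 0, "ty": 0, "tz": 0, "wx": 0, "wy": 0, "wz": 0, "jaw": -0.6},
    {"tx": 0, "ty": 0, "tz": 0, "wx": 0, "wy": 0, "wz": 0, "jaw": -0.6},
    {"tx": 0, "ty": 0, "tz": 0, "wx": 0, "wy": 0, "wz": 0, "jaw": -0.6}
  ]
}}

```text
time: 4.2
tool_pos: [524.5, -126.8, 29.0]
tcp_rot: [-1.192, 1.569, -0.407]
contact_force: [0.2, 1.4, 6.1]
grip_width: 27.9
```

```bash
python3 go.py 609 133 140 90
```

```text
t 4.2 pos [ 524.5 -126.8   29. ] th 45.0 tilt 0.08 w 27.9 F [0.2 1.4 6.1] j [-0.38  0.64  1.73 -0.    0.77 -1.16]
wx -0.786 then cm tx,ty,tz [-11.1   -8.45  25.98]
```

{"fn": "arm_command", "kwargs": {
  "plan": [
    {"tx": -1, "ty": 0, "tz": 0, "wx": 0, "wy": 0, "wz": 0, "jaw": -0.6},
    {"tx": -1.7, "ty": 0, "tz": 0, "wx": -0.131, "wy": 0, "wz": 0, "jaw": -0.6},
    {"tx": -1.7, "ty": 0, "tz": 0, "wx": -0.131, "wy": 0, "wz": 0, "jaw": -0.6},
    {"tx": -1.7, "ty": 0, "tz": 0, "wx": -0.131, "wy": 0, "wz": 0, "jaw": -0.6},
    {"tx": -1.7, "ty": 0, "tz": 0, "wx": -0.131, "wy": 0, "wz": 0, "jaw": -0.6},
    {"tx": -1.7, "ty": 0, "tz": 0, "wx": -0.131, "wy": 0, "wz": 0, "jaw": -0.6},
    {"tx": -1.6, "ty": 0, "tz": 0, "wx": -0.131, "wy": 0, "wz": 0, "jaw": -0.6},
    {"tx": 0, "ty": -1.05, "tz": 3.25, "wx": 0, "wy": 0, "wz": 0, "jaw": -0.6},
    {"tx": 0, "ty": -1.05, "tz": 3.25, "wx": 0, "wy": 0, "wz": 0, "jaw": -0.6},
    {"tx": 0, "ty": -1.05, "tz": 3.25, "wx": 0, "wy": 0, "wz": 0, "jaw": -0.6},
    {"tx": 0, "ty": -1.05, "tz": 3.25, "wx": 0, "wy": 0, "wz": 0, "jaw": -0.6},
    {"tx": 0, "ty": -1.05, "tz": 3.25, "wx": 0, "wy": 0, "wz": 0, "jaw": -0.6},
    {"tx": 0, "ty": -1.05, "tz": 3.25, "wx": 0, "wy": 0, "wz": 0, "jaw": -0.6},
    {"tx": 0, "ty": -1.05, "tz": 3.25, "wx": 0, "wy": 0, "wz": 0, "jaw": -0.6},
    {"tx": 0, "ty": -1.05, "tz": 3.25, "wx": 0, "wy": 0, "wz": 0, "jaw": -0.6},
    {"tx": 0, "ty": 0, "tz": 0, "wx": 0, "wy": 0, "wz": 0, "jaw": -0.6},
    {"tx": 0, "ty": 0, "tz": 0, "wx": 0, "wy": 0, "wz": 0, "jaw": -0.6}
  ]
}}

```text
time: 5.9
tool_pos: [607.6, 133.8, 139.2]
tcp_rot: [2.204, 1.57, -2.507]
contact_force: [-0.4, 0.0, -1.5]
grip_width: 27.7
```

```bash
python3 go.py 609 133 29 90; python3 - <<'E'
from h import *
b=imaging.capture("scene")
cv2.imwrite("pics/m2.png",cv2.resize(b[60:300,200:420],None,fx=2.5,fy=2.5))
E
```

```text
t 5.9 pos [607.6 133.8 139.2] th 90.1 tilt 0.05 w 27.7 F [-0.4  0.  -1.5] j [ 0.09  0.62  1.39 -0.    1.14 -1.48]
wx 0.002 then cm tx,ty,tz [11.02 -0.14 -0.08]
```

View pics/m2.png

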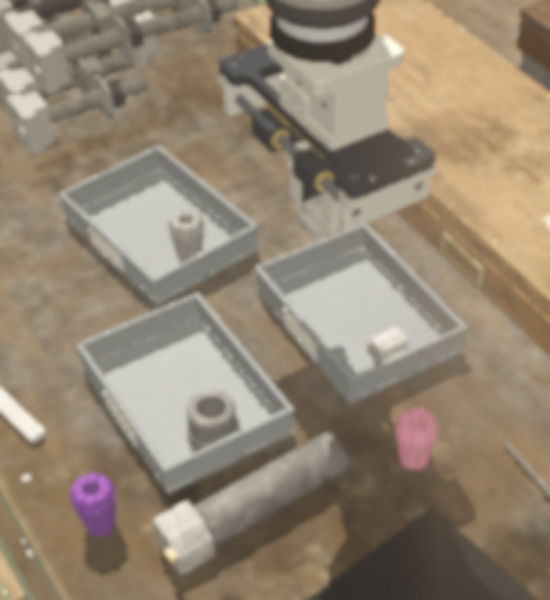

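The nut is held (27.7 mm) above the nut tray. Lowering and releasing.

{"fn": "arm_command", "kwargs": {
  "plan": [
    {"tx": 2.5, "ty": 0, "tz": 0, "wx": 0, "wy": 0, "wz": 0, "jaw": -0.6},
    {"tx": 2.5, "ty": 0, "tz": 0, "wx": 0, "wy": 0, "wz": 0, "jaw": -0.6},
    {"tx": 2.5, "ty": 0, "tz": 0, "wx": 0, "wy": 0, "wz": 0, "jaw": -0.6},
    {"tx": 2.0, "ty": 0, "tz": 0, "wx": 0, "wy": 0, "wz": 0, "jaw": -0.6},
    {"tx": 1.0, "ty": 0, "tz": 0, "wx": 0, "wy": 0, "wz": 0, "jaw": -0.6},
    {"tx": 0.3, "ty": 0, "tz": 0, "wx": 0, "wy": 0, "wz": 0, "jaw": -0.6},
    {"tx": 0.2, "ty": 0, "tz": 0, "wx": 0, "wy": 0, "wz": 0, "jaw": -0.6},
    {"tx": 0, "ty": 0, "tz": 0, "wx": 0, "wy": 0, "wz": 0, "jaw": -0.6},
    {"tx": 0, "ty": 0, "tz": 0, "wx": 0, "wy": 0, "wz": 0, "jaw": -0.6}
  ]
}}

```text
time: 6.85
tool_pos: [608.5, 133.3, 30.3]
tcp_rot: [-1.541, 1.569, 0.03]
contact_force: [0.1, -0.1, -0.7]
grip_width: 27.9
```

{"fn": "arm_command", "kwargs": {
  "plan": [
    {"tx": 0.12, "ty": 0, "tz": 0, "wx": 0, "wy": 0, "wz": 0, "jaw": -0.6},
    {"tx": 0, "ty": 0, "tz": 0, "wx": 0, "wy": 0, "wz": 0, "jaw": -0.6},
    {"tx": 0, "ty": 0, "tz": 0, "wx": 0, "wy": 0, "wz": 0, "jaw": -0.4},
    {"tx": 0, "ty": 0, "tz": 0, "wx": 0, "wy": 0, "wz": 0, "jaw": -0.2},
    {"tx": 0, "ty": 0, "tz": 0, "wx": 0, "wy": 0, "wz": 0, "jaw": -0.1},
    {"tx": 0, "ty": 0, "tz": 0, "wx": 0, "wy": 0, "wz": 0, "jaw": -0.1},
    {"tx": 0, "ty": 0, "tz": 0, "wx": 0, "wy": 0, "wz": 0, "jaw": -0.1},
    {"tx": -1, "ty": 0, "tz": 0, "wx": 0, "wy": 0, "wz": 0, "jaw": -0.1},
    {"tx": -2.5, "ty": 0, "tz": 0, "wx": 0, "wy": 0, "wz": 0, "jaw": -0.1},
    {"tx": -2.5, "ty": 0, "tz": 0, "wx": 0, "wy": 0, "wz": 0, "jaw": -0.1},
    {"tx": -2.5, "ty": 0, "tz": 0, "wx": 0, "wy": 0, "wz": 0, "jaw": 0.1},
    {"tx": -2.5, "ty": 0, "tz": 0, "wx": 0, "wy": 0, "wz": 0, "jaw": 0.1}
  ]
}}

```text
time: 8.05
tool_pos: [608.0, 133.3, 139.9]
tcp_rot: [-1.661, 1.57, -0.09]
contact_force: [0.3, -0.5, -0.4]
grip_width: 49.4
```

```bash
python3 go.py 535.5 -231 120 40; python3 - <<'E'
from h import *
b=imaging.capture("scene")
cv2.imwrite("pics/m3.png",cv2.resize(b[60:300,200:420],None,fx=2.5,fy=2.5))
E
```

```text
t 8.05 pos [608.  133.3 139.9] th 90.0 tilt 0.03 w 49.4 F [ 0.3 -0.5 -0.4] j [ 0.09  0.61  1.39 -0.    1.14 -1.48]
wx 0.873 then cm tx,ty,tz [  1.99 -23.25 -28.97]
```

View pics/m3.png

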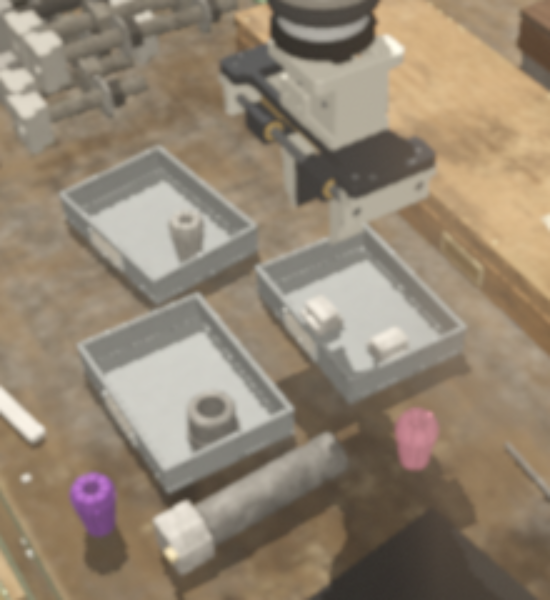

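nut_1 stands upright in the nut tray at crop (322,315). Next is nut_2.

{"fn": "arm_command", "kwargs": {
  "plan": [
    {"tx": 0, "ty": 0, "tz": 0, "wx": 0.1455, "wy": 0, "wz": 0, "jaw": 0.1},
    {"tx": 0, "ty": 0, "tz": 0, "wx": 0.1455, "wy": 0, "wz": 0, "jaw": 0.1},
    {"tx": 0, "ty": 0, "tz": 0, "wx": 0.1455, "wy": 0, "wz": 0, "jaw": 0.1},
    {"tx": 0, "ty": 0, "tz": 0, "wx": 0.1455, "wy": 0, "wz": 0, "jaw": 0.1},
    {"tx": 0, "ty": 0, "tz": 0, "wx": 0.1455, "wy": 0, "wz": 0, "jaw": 0.1},
    {"tx": 0, "ty": 0, "tz": 0, "wx": 0.1455, "wy": 0, "wz": 0, "jaw": 0.1},
    {"tx": 0.2, "ty": -2.33, "tz": -2.9, "wx": 0, "wy": 0, "wz": 0, "jaw": 0.1},
    {"tx": 0.2, "ty": -2.33, "tz": -2.9, "wx": 0, "wy": 0, "wz": 0, "jaw": 0.1},
    {"tx": 0.2, "ty": -2.33, "tz": -2.9, "wx": 0, "wy": 0, "wz": 0, "jaw": 0.1},
    {"tx": 0.2, "ty": -2.33, "tz": -2.9, "wx": 0, "wy": 0, "wz": 0, "jaw": 0.1},
    {"tx": 0.2, "ty": -2.33, "tz": -2.9, "wx": 0, "wy": 0, "wz": 0, "jaw": 0.1},
    {"tx": 0.2, "ty": -2.33, "tz": -2.9, "wx": 0, "wy": 0, "wz": 0, "jaw": 0.1},
    {"tx": 0.2, "ty": -2.33, "tz": -2.9, "wx": 0, "wy": 0, "wz": 0, "jaw": 0.1},
    {"tx": 0.2, "ty": -2.33, "tz": -2.9, "wx": 0, "wy": 0, "wz": 0, "jaw": 0.1},
    {"tx": 0.2, "ty": -2.33, "tz": -2.9, "wx": 0, "wy": 0, "wz": 0, "jaw": 0.1},
    {"tx": 0.2, "ty": -2.33, "tz": -2.9, "wx": 0, "wy": 0, "wz": 0, "jaw": 0.1},
    {"tx": 0, "ty": 0, "tz": 0, "wx": 0, "wy": 0, "wz": 0, "jaw": 0.1},
    {"tx": 0, "ty": 0, "tz": 0, "wx": 0, "wy": 0, "wz": 0, "jaw": 0.1}
  ]
}}

```text
time: 9.9
tool_pos: [535.3, -232.1, 118.4]
tcp_rot: [-0.221, 1.57, 0.475]
contact_force: [-0.0, 0.6, -0.6]
grip_width: 50.5
```

```bash
python3 go.py 535.5 -231 28.5 40
```

```text
t 9.9 pos [ 535.3 -232.1  118.4] th 39.9 tilt 0.02 w 50.5 F [-0.   0.6 -0.6] j [-0.54  0.57  1.53  0.    1.04 -1.24]
wx -0.002 then cm tx,ty,tz [8.99 0.07 0.09]
```

{"fn": "arm_command", "kwargs": {
  "plan": [
    {"tx": 2.5, "ty": 0.08, "tz": 0.08, "wx": 0, "wy": 0, "wz": 0, "jaw": 0.1},
    {"tx": 2.5, "ty": 0, "tz": 0, "wx": 0, "wy": 0, "wz": 0, "jaw": 0.1},
    {"tx": 2.5, "ty": 0, "tz": 0, "wx": 0, "wy": 0, "wz": 0, "jaw": 0.1},
    {"tx": 1.0, "ty": 0, "tz": 0, "wx": 0, "wy": 0, "wz": 0, "jaw": 0.1},
    {"tx": 0.5, "ty": 0, "tz": 0, "wx": 0, "wy": 0, "wz": 0, "jaw": 0.1},
    {"tx": 0, "ty": 0, "tz": 0, "wx": 0, "wy": 0, "wz": 0, "jaw": 0.1},
    {"tx": 0, "ty": 0, "tz": 0, "wx": 0, "wy": 0, "wz": 0, "jaw": -0.6},
    {"tx": 0, "ty": 0, "tz": 0, "wx": 0, "wy": 0, "wz": 0, "jaw": -0.6},
    {"tx": 0, "ty": 0, "tz": 0, "wx": 0, "wy": 0, "wz": 0, "jaw": -0.6},
    {"tx": 0, "ty": 0, "tz": 0, "wx": 0, "wy": 0, "wz": 0, "jaw": -0.6},
    {"tx": 0, "ty": 0, "tz": 0, "wx": 0, "wy": 0, "wz": 0, "jaw": -0.6},
    {"tx": 0, "ty": 0, "tz": 0, "wx": 0, "wy": 0, "wz": 0, "jaw": -0.6}
  ]
}}

```text
time: 11.1
tool_pos: [536.0, -230.7, 28.8]
tcp_rot: [-1.283, 1.57, -0.585]
contact_force: [-0.9, 0.7, 5.6]
grip_width: 27.9
```

```bash
python3 go.py 660 133 140 90
```

```text
t 11.1 pos [ 536.  -230.7   28.8] th 40.0 tilt 0.07 w 27.9 F [-0.9  0.7  5.6] j [-0.54  0.7   1.6  -0.    0.85 -1.24]
wx -0.873 then cm tx,ty,tz [-11.12 -12.4   36.37]
```

{"fn": "arm_command", "kwargs": {
  "plan": [
    {"tx": -1.2, "ty": 0, "tz": 0, "wx": 0, "wy": 0, "wz": 0, "jaw": -0.6},
    {"tx": -1.7, "ty": 0, "tz": 0, "wx": -0.1455, "wy": 0, "wz": 0, "jaw": -0.6},
    {"tx": -1.7, "ty": 0, "tz": 0, "wx": -0.1455, "wy": 0, "wz": 0, "jaw": -0.6},
    {"tx": -1.7, "ty": 0, "tz": 0, "wx": -0.1455, "wy": 0, "wz": 0, "jaw": -0.6},
    {"tx": -1.7, "ty": 0, "tz": 0, "wx": -0.1455, "wy": 0, "wz": 0, "jaw": -0.6},
    {"tx": -1.7, "ty": 0, "tz": 0, "wx": -0.1455, "wy": 0, "wz": 0, "jaw": -0.6},
    {"tx": -1.5, "ty": 0, "tz": 0, "wx": -0.1455, "wy": 0, "wz": 0, "jaw": -0.6},
    {"tx": 0, "ty": -1.24, "tz": 3.63, "wx": 0, "wy": 0, "wz": 0, "jaw": -0.6},
    {"tx": 0, "ty": -1.24, "tz": 3.63, "wx": 0, "wy": 0, "wz": 0, "jaw": -0.6},
    {"tx": 0, "ty": -1.24, "tz": 3.63, "wx": 0, "wy": 0, "wz": 0, "jaw": -0.6},
    {"tx": 0, "ty": -1.24, "tz": 3.63, "wx": 0, "wy": 0, "wz": 0, "jaw": -0.6},
    {"tx": 0, "ty": -1.24, "tz": 3.63, "wx": 0, "wy": 0, "wz": 0, "jaw": -0.6},
    {"tx": 0, "ty": -1.24, "tz": 3.63, "wx": 0, "wy": 0, "wz": 0, "jaw": -0.6},
    {"tx": 0, "ty": -1.24, "tz": 3.63, "wx": 0, "wy": 0, "wz": 0, "jaw": -0.6},
    {"tx": 0, "ty": -1.24, "tz": 3.63, "wx": 0, "wy": 0, "wz": 0, "jaw": -0.6},
    {"tx": 0, "ty": -1.24, "tz": 3.63, "wx": 0, "wy": 0, "wz": 0, "jaw": -0.6},
    {"tx": 0, "ty": -1.24, "tz": 3.63, "wx": 0, "wy": 0, "wz": 0, "jaw": -0.6},
    {"tx": 0, "ty": 0, "tz": 0, "wx": 0, "wy": 0, "wz": 0, "jaw": -0.6},
    {"tx": 0, "ty": 0, "tz": 0, "wx": 0, "wy": 0, "wz": 0, "jaw": -0.6}
  ]
}}

```text
time: 13.0
tool_pos: [659.2, 133.2, 140.0]
tcp_rot: [2.244, 1.57, -2.467]
contact_force: [0.5, -0.3, -0.3]
grip_width: 27.7
```

```bash
python3 go.py 660 133 29.5 90
```

```text
t 13.0 pos [659.2 133.2 140. ] th 90.1 tilt 0.05 w 27.7 F [ 0.5 -0.3 -0.3] j [ 0.09  0.7   1.22 -0.    1.22 -1.49]
wx 0.002 then cm tx,ty,tz [11.05 -0.08 -0.02]
```

{"fn": "arm_command", "kwargs": {
  "plan": [
    {"tx": 2.5, "ty": 0, "tz": 0, "wx": 0, "wy": 0, "wz": 0, "jaw": -0.6},
    {"tx": 2.5, "ty": 0, "tz": 0, "wx": 0, "wy": 0, "wz": 0, "jaw": -0.6},
    {"tx": 2.5, "ty": 0, "tz": 0, "wx": 0, "wy": 0, "wz": 0, "jaw": -0.6},
    {"tx": 2.0, "ty": 0, "tz": 0, "wx": 0, "wy": 0, "wz": 0, "jaw": -0.6},
    {"tx": 1.0, "ty": 0, "tz": 0, "wx": 0, "wy": 0, "wz": 0, "jaw": -0.6},
    {"tx": 0.4, "ty": 0, "tz": 0, "wx": 0, "wy": 0, "wz": 0, "jaw": -0.6},
    {"tx": 0.2, "ty": 0, "tz": 0, "wx": 0, "wy": 0, "wz": 0, "jaw": -0.6},
    {"tx": 0, "ty": 0, "tz": 0, "wx": 0, "wy": 0, "wz": 0, "jaw": -0.6},
    {"tx": 0, "ty": 0, "tz": 0, "wx": 0, "wy": 0, "wz": 0, "jaw": -0.6}
  ]
}}

```text
time: 13.9
tool_pos: [660.2, 132.5, 30.2]
tcp_rot: [-1.548, 1.569, 0.023]
contact_force: [0.5, 0.1, -1.7]
grip_width: 27.4
```

{"fn": "arm_command", "kwargs": {
  "plan": [
    {"tx": 0.12, "ty": 0, "tz": 0, "wx": 0, "wy": 0, "wz": 0, "jaw": -0.6},
    {"tx": 0, "ty": 0, "tz": 0, "wx": 0, "wy": 0, "wz": 0, "jaw": -0.6},
    {"tx": 0, "ty": 0, "tz": 0, "wx": 0, "wy": 0, "wz": 0, "jaw": -0.4},
    {"tx": 0, "ty": 0, "tz": 0, "wx": 0, "wy": 0, "wz": 0, "jaw": -0.2},
    {"tx": 0, "ty": 0, "tz": 0, "wx": 0, "wy": 0, "wz": 0, "jaw": -0.1},
    {"tx": 0, "ty": 0, "tz": 0, "wx": 0, "wy": 0, "wz": 0, "jaw": -0.1},
    {"tx": 0, "ty": 0, "tz": 0, "wx": 0, "wy": 0, "wz": 0, "jaw": -0.1},
    {"tx": -1, "ty": 0, "tz": 0, "wx": 0, "wy": 0, "wz": 0, "jaw": -0.1},
    {"tx": -2.5, "ty": 0, "tz": 0, "wx": 0, "wy": 0, "wz": 0, "jaw": -0.1},
    {"tx": -2.5, "ty": 0, "tz": 0, "wx": 0, "wy": 0, "wz": 0, "jaw": -0.1},
    {"tx": -2.5, "ty": 0, "tz": 0, "wx": 0, "wy": 0, "wz": 0, "jaw": 0.1},
    {"tx": -2.5, "ty": 0, "tz": 0, "wx": 0, "wy": 0, "wz": 0, "jaw": 0.4}
  ]
}}

```text
time: 15.1
tool_pos: [659.6, 132.6, 139.7]
tcp_rot: [-1.625, 1.57, -0.054]
contact_force: [-0.5, -0.2, -0.2]
grip_width: 52.8
```

```bash
python3 go.py 551 -303 130 45; python3 - <<'E'
from h import *
b=imaging.capture("scene")
cv2.imwrite("pics/m4.png",b)
E
```

```text
t 15.1 pos [659.6 132.6 139.7] th 90.0 tilt 0.04 w 52.8 F [-0.5 -0.2 -0.2] j [ 0.08  0.7   1.22 -0.    1.22 -1.49]
wx 0.786 then cm tx,ty,tz [  0.97 -23.12 -38.48]
```

View pics/m4.png

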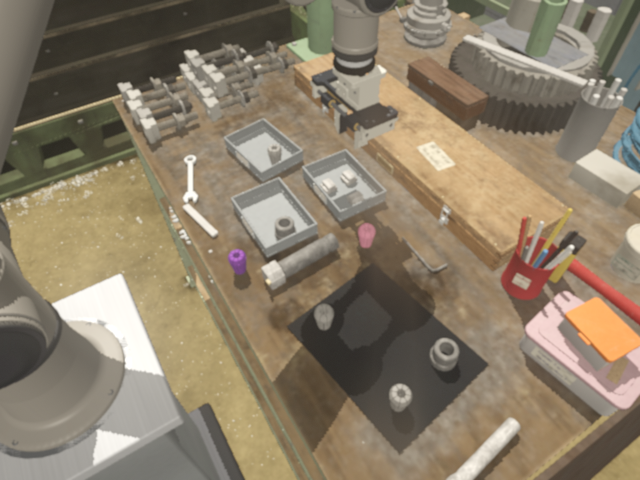

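Both nuts are in their tray at (334,184) and (350,179). The second collet is now visible at (400,396), so I'll triangulate it before reaching for it.

```bash
python3 - <<'E'
from h import *
b=cv2.imread("pics/m4.png")
cv2.imwrite("pics/c5.png",cv2.resize(b[335:415,380:470],None,fx=7,fy=7,interpolation=cv2.INTER_CUBIC))
for p in ([443.7,-323.7,49],[420,-144.7,49],[551,-303,39]): print(proj("scene",p))
E
```

```text
[403.00056489 393.26021092]
[324.26357919 310.41431845]
[447.45560945 348.88629191]
```

View pics/c5.png

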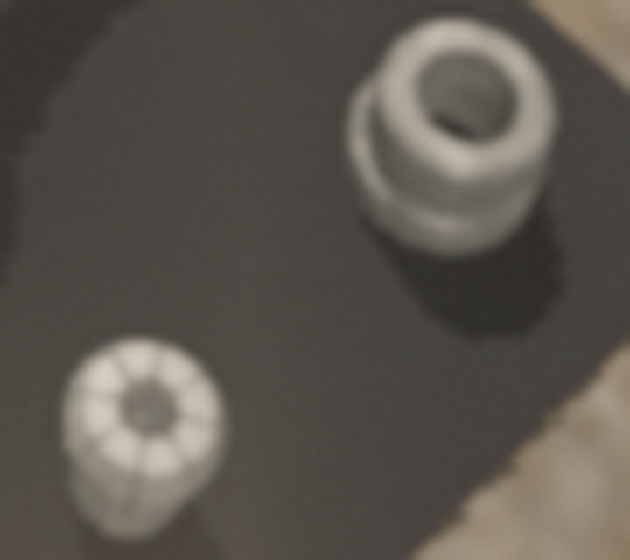

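{"fn": "arm_command", "kwargs": {
  "plan": [
    {"tx": 0, "ty": 0, "tz": 0, "wx": 0.131, "wy": 0, "wz": 0, "jaw": 0.45},
    {"tx": 0, "ty": 0, "tz": 0, "wx": 0.131, "wy": 0, "wz": 0, "jaw": 0.45},
    {"tx": 0, "ty": 0, "tz": 0, "wx": 0.131, "wy": 0, "wz": 0, "jaw": 0.45},
    {"tx": 0, "ty": 0, "tz": 0, "wx": 0.131, "wy": 0, "wz": 0, "jaw": 0.45},
    {"tx": 0, "ty": 0, "tz": 0, "wx": 0.131, "wy": 0, "wz": 0, "jaw": 0.45},
    {"tx": 0, "ty": 0, "tz": 0, "wx": 0.131, "wy": 0, "wz": 0, "jaw": 0.45},
    {"tx": 0.08, "ty": -1.93, "tz": -3.2, "wx": 0, "wy": 0, "wz": 0, "jaw": 0.45},
    {"tx": 0.08, "ty": -1.93, "tz": -3.2, "wx": 0, "wy": 0, "wz": 0, "jaw": 0.45},
    {"tx": 0.08, "ty": -1.93, "tz": -3.2, "wx": 0, "wy": 0, "wz": 0, "jaw": 0.45},
    {"tx": 0.08, "ty": -1.93, "tz": -3.2, "wx": 0, "wy": 0, "wz": 0, "jaw": 0.45},
    {"tx": 0.08, "ty": -1.93, "tz": -3.2, "wx": 0, "wy": 0, "wz": 0, "jaw": 0.45},
    {"tx": 0.08, "ty": -1.93, "tz": -3.2, "wx": 0, "wy": 0, "wz": 0, "jaw": 0.45},
    {"tx": 0.08, "ty": -1.93, "tz": -3.2, "wx": 0, "wy": 0, "wz": 0, "jaw": 0.45},
    {"tx": 0.08, "ty": -1.93, "tz": -3.2, "wx": 0, "wy": 0, "wz": 0, "jaw": 0.45},
    {"tx": 0.08, "ty": -1.93, "tz": -3.2, "wx": 0, "wy": 0, "wz": 0, "jaw": 0.45},
    {"tx": 0.08, "ty": -1.93, "tz": -3.2, "wx": 0, "wy": 0, "wz": 0, "jaw": 0.45},
    {"tx": 0.08, "ty": -1.93, "tz": -3.2, "wx": 0, "wy": 0, "wz": 0, "jaw": 0.45},
    {"tx": 0.08, "ty": -1.93, "tz": -3.2, "wx": 0, "wy": 0, "wz": 0, "jaw": 0.45},
    {"tx": 0, "ty": 0, "tz": 0, "wx": 0, "wy": 0, "wz": 0, "jaw": 0.45},
    {"tx": 0, "ty": 0, "tz": 0, "wx": 0, "wy": 0, "wz": 0, "jaw": 0.45}
  ]
}}

```text
time: 17.15
tool_pos: [551.3, -303.4, 128.5]
tcp_rot: [-0.301, 1.571, 0.482]
contact_force: [-0.2, 1.1, -0.4]
grip_width: 66.4
```

```bash
python3 go.py 551 -303 32 45
```

```text
t 17.15 pos [ 551.3 -303.4  128.5] th 44.9 tilt 0.02 w 66.4 F [-0.2  1.1 -0.4] j [-0.62  0.64  1.38  0.    1.13 -1.41]
wx -0.002 then cm tx,ty,tz [9.65 0.05 0.01]
```

{"fn": "arm_command", "kwargs": {
  "plan": [
    {"tx": 2.5, "ty": 0, "tz": 0, "wx": 0, "wy": 0, "wz": 0, "jaw": 0.45},
    {"tx": 2.5, "ty": 0, "tz": 0, "wx": 0, "wy": 0, "wz": 0, "jaw": 0.45},
    {"tx": 2.5, "ty": 0, "tz": 0, "wx": 0, "wy": 0, "wz": 0, "jaw": 0.45},
    {"tx": 1.4, "ty": 0, "tz": 0, "wx": 0, "wy": 0, "wz": 0, "jaw": 0.45},
    {"tx": 0.7, "ty": 0, "tz": 0, "wx": 0, "wy": 0, "wz": 0, "jaw": 0.45},
    {"tx": 0, "ty": 0, "tz": 0, "wx": 0, "wy": 0, "wz": 0, "jaw": 0.45},
    {"tx": 0, "ty": 0, "tz": 0, "wx": 0, "wy": 0, "wz": 0, "jaw": -0.3},
    {"tx": 0, "ty": 0, "tz": 0, "wx": 0, "wy": 0, "wz": 0, "jaw": -0.3},
    {"tx": 0, "ty": 0, "tz": 0, "wx": 0, "wy": 0, "wz": 0, "jaw": -0.3},
    {"tx": 0, "ty": 0, "tz": 0, "wx": 0, "wy": 0, "wz": 0, "jaw": -0.3},
    {"tx": 0, "ty": 0, "tz": 0, "wx": 0, "wy": 0, "wz": 0, "jaw": -0.3},
    {"tx": 0, "ty": 0, "tz": 0, "wx": 0, "wy": 0, "wz": 0, "jaw": -0.3}
  ]
}}

```text
time: 18.35
tool_pos: [552.1, -303.0, 33.2]
tcp_rot: [-1.36, 1.569, -0.576]
contact_force: [-0.2, 0.2, 5.3]
grip_width: 43.2
```

```bash
python3 go.py 463 143 150 90;  python3 - <<'E'
from h import *
print(tri((485.6,282.4),(401,392.9)))
E
```

```text
t 18.35 pos [ 552.1 -303.    33.2] th 45.0 tilt 0.09 w 43.2 F [-0.2  0.2  5.3] j [-0.62  0.75  1.45  0.    0.93 -1.41]
wx -0.786 then cm tx,ty,tz [-11.68   8.91  44.6 ]
(array([ 442.5031807 , -322.56134877,   50.0729404 ]), np.float64(2.8197536269287222))
```

{"fn": "arm_command", "kwargs": {
  "plan": [
    {"tx": -1.5, "ty": 0, "tz": 0, "wx": 0, "wy": 0, "wz": 0, "jaw": -0.3},
    {"tx": -1.8, "ty": 0, "tz": 0, "wx": -0.131, "wy": 0, "wz": 0, "jaw": -0.3},
    {"tx": -1.8, "ty": 0, "tz": 0, "wx": -0.131, "wy": 0, "wz": 0, "jaw": -0.3},
    {"tx": -1.8, "ty": 0, "tz": 0, "wx": -0.131, "wy": 0, "wz": 0, "jaw": -0.3},
    {"tx": -1.8, "ty": 0, "tz": 0, "wx": -0.131, "wy": 0, "wz": 0, "jaw": -0.3},
    {"tx": -1.7, "ty": 0, "tz": 0, "wx": -0.131, "wy": 0, "wz": 0, "jaw": -0.3},
    {"tx": -1.3, "ty": 0, "tz": 0, "wx": -0.131, "wy": 0, "wz": 0, "jaw": -0.3},
    {"tx": 0, "ty": 0.69, "tz": 3.43, "wx": 0, "wy": 0, "wz": 0, "jaw": -0.3},
    {"tx": 0, "ty": 0.69, "tz": 3.43, "wx": 0, "wy": 0, "wz": 0, "jaw": -0.3},
    {"tx": 0, "ty": 0.69, "tz": 3.43, "wx": 0, "wy": 0, "wz": 0, "jaw": -0.3},
    {"tx": 0, "ty": 0.69, "tz": 3.43, "wx": 0, "wy": 0, "wz": 0, "jaw": -0.3},
    {"tx": 0, "ty": 0.69, "tz": 3.43, "wx": 0, "wy": 0, "wz": 0, "jaw": -0.3},
    {"tx": 0, "ty": 0.69, "tz": 3.43, "wx": 0, "wy": 0, "wz": 0, "jaw": -0.3},
    {"tx": 0, "ty": 0.69, "tz": 3.43, "wx": 0, "wy": 0, "wz": 0, "jaw": -0.3},
    {"tx": 0, "ty": 0.69, "tz": 3.43, "wx": 0, "wy": 0, "wz": 0, "jaw": -0.3},
    {"tx": 0, "ty": 0.69, "tz": 3.43, "wx": 0, "wy": 0, "wz": 0, "jaw": -0.3},
    {"tx": 0, "ty": 0.69, "tz": 3.43, "wx": 0, "wy": 0, "wz": 0, "jaw": -0.3},
    {"tx": 0, "ty": 0.69, "tz": 3.43, "wx": 0, "wy": 0, "wz": 0, "jaw": -0.3},
    {"tx": 0, "ty": 0.69, "tz": 3.43, "wx": 0, "wy": 0, "wz": 0, "jaw": -0.3},
    {"tx": 0, "ty": 0.69, "tz": 3.43, "wx": 0, "wy": 0, "wz": 0, "jaw": -0.3}
  ]
}}

```text
time: 20.35
tool_pos: [461.2, 144.4, 149.9]
tcp_rot: [-2.36, 1.571, -0.789]
contact_force: [1.0, -0.4, -1.7]
grip_width: 43.5
```

{"fn": "arm_command", "kwargs": {
  "plan": [
    {"tx": 0, "ty": 0, "tz": 0, "wx": 0, "wy": 0, "wz": 0, "jaw": -0.3},
    {"tx": 0, "ty": 0, "tz": 0, "wx": 0, "wy": 0, "wz": 0, "jaw": -0.3}
  ]
}}

```text
time: 20.55
tool_pos: [461.6, 143.5, 149.7]
tcp_rot: [-2.774, 1.57, -1.201]
contact_force: [-0.4, 0.1, -2.2]
grip_width: 43.4
```

```bash
python3 go.py 463 143 34 90;python3 - <<'E'
from h import *
b=imaging.capture("scene")
cv2.imwrite("pics/m5.png",b)
E
```

```text
t 20.55 pos [461.6 143.5 149.7] th 90.1 tilt 0.03 w 43.4 F [-0.4  0.1 -2.2] j [ 0.14  0.38  1.78 -0.    0.99 -1.43]
wx 0.002 then cm tx,ty,tz [11.57 -0.14 -0.05]
```

View pics/m5.png

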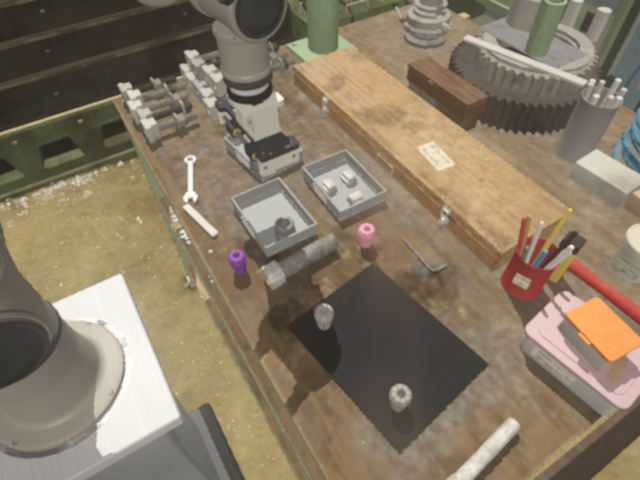

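{"fn": "arm_command", "kwargs": {
  "plan": [
    {"tx": 2.5, "ty": 0, "tz": 0, "wx": 0, "wy": 0, "wz": 0, "jaw": -0.3},
    {"tx": 2.5, "ty": 0, "tz": 0, "wx": 0, "wy": 0, "wz": 0, "jaw": -0.3},
    {"tx": 2.5, "ty": 0, "tz": 0, "wx": 0, "wy": 0, "wz": 0, "jaw": -0.3},
    {"tx": 2.2, "ty": 0, "tz": 0, "wx": 0, "wy": 0, "wz": 0, "jaw": -0.3},
    {"tx": 1.2, "ty": 0, "tz": 0, "wx": 0, "wy": 0, "wz": 0, "jaw": -0.3},
    {"tx": 0.5, "ty": 0, "tz": 0, "wx": 0, "wy": 0, "wz": 0, "jaw": -0.3},
    {"tx": 0.2, "ty": 0, "tz": 0, "wx": 0, "wy": 0, "wz": 0, "jaw": -0.3},
    {"tx": 0, "ty": 0, "tz": 0, "wx": 0, "wy": 0, "wz": 0, "jaw": -0.3},
    {"tx": 0, "ty": 0, "tz": 0, "wx": 0, "wy": 0, "wz": 0, "jaw": -0.3}
  ]
}}

```text
time: 21.5
tool_pos: [462.5, 143.2, 34.1]
tcp_rot: [-1.495, 1.569, 0.076]
contact_force: [0.0, 0.7, -2.1]
grip_width: 43.4
```

{"fn": "arm_command", "kwargs": {
  "plan": [
    {"tx": 0.08, "ty": 0, "tz": 0, "wx": 0, "wy": 0, "wz": 0, "jaw": -0.3},
    {"tx": 0, "ty": 0, "tz": 0, "wx": 0, "wy": 0, "wz": 0, "jaw": -0.3},
    {"tx": 0, "ty": 0, "tz": 0, "wx": 0, "wy": 0, "wz": 0, "jaw": -0.05},
    {"tx": 0, "ty": 0, "tz": 0, "wx": 0, "wy": 0, "wz": 0, "jaw": 0.05},
    {"tx": 0, "ty": 0, "tz": 0, "wx": 0, "wy": 0, "wz": 0, "jaw": 0.2},
    {"tx": 0, "ty": 0, "tz": 0, "wx": 0, "wy": 0, "wz": 0, "jaw": 0.2},
    {"tx": 0, "ty": 0, "tz": 0, "wx": 0, "wy": 0, "wz": 0, "jaw": 0.2},
    {"tx": -1, "ty": 0, "tz": 0, "wx": 0, "wy": 0, "wz": 0, "jaw": 0.2},
    {"tx": -2.5, "ty": 0, "tz": 0, "wx": 0, "wy": 0, "wz": 0, "jaw": 0.2},
    {"tx": -2.5, "ty": 0, "tz": 0, "wx": 0, "wy": 0, "wz": 0, "jaw": 0.2},
    {"tx": -2.5, "ty": 0, "tz": 0, "wx": 0, "wy": 0, "wz": 0, "jaw": 0.2},
    {"tx": -3, "ty": 0, "tz": 0, "wx": 0, "wy": 0, "wz": 0, "jaw": 0.2}
  ]
}}

```text
time: 22.7
tool_pos: [461.3, 143.1, 148.8]
tcp_rot: [1.812, 1.57, -2.9]
contact_force: [1.2, -0.2, -0.7]
grip_width: 55.1
```

```bash
python3 go.py 420 -145 150 60;python3 - <<'E'
from h import *
b=imaging.capture("scene")
cv2.imwrite("pics/m6.png",cv2.resize(b[100:350,190:450],None,fx=2.3,fy=2.3))
E
```

```text
t 22.7 pos [461.3 143.1 148.8] th 90.0 tilt 0.05 w 55.1 F [ 1.2 -0.2 -0.7] j [ 0.14  0.38  1.78 -0.    0.99 -1.43]
wx 0.524 then cm tx,ty,tz [ -0.12 -10.83 -27.02]
```

View pics/m6.png

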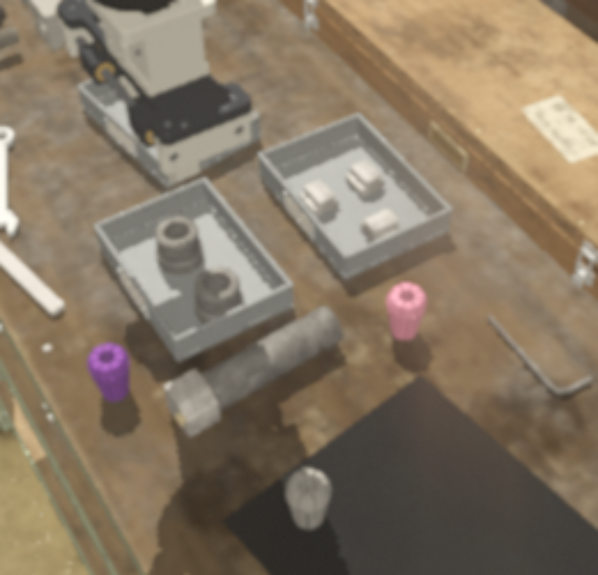

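The sleeve stands in its tray at crop (180,242). Next is collet_1 at scene (324,310), which is grey and on the mat. The purple and pink ones stand off it. I'll keep the jaws along y.

{"fn": "arm_command", "kwargs": {
  "plan": [
    {"tx": 0, "ty": 0.46, "tz": -3.2, "wx": 0, "wy": 0, "wz": 0, "jaw": 0.2},
    {"tx": 0, "ty": 0.46, "tz": -3.2, "wx": 0, "wy": 0, "wz": 0, "jaw": 0.2},
    {"tx": 0, "ty": 0.46, "tz": -3.2, "wx": 0, "wy": 0, "wz": 0, "jaw": 0.2},
    {"tx": 0, "ty": 0.46, "tz": -3.2, "wx": 0, "wy": 0, "wz": 0, "jaw": 0.2},
    {"tx": 0, "ty": 0.46, "tz": -3.2, "wx": 0, "wy": 0, "wz": 0, "jaw": 0.2},
    {"tx": 0, "ty": 0.46, "tz": -3.2, "wx": 0, "wy": 0, "wz": 0, "jaw": 0.2},
    {"tx": 0, "ty": 0.46, "tz": -3.2, "wx": 0, "wy": 0, "wz": 0, "jaw": 0.2},
    {"tx": 0, "ty": 0.46, "tz": -3.2, "wx": 0, "wy": 0, "wz": 0, "jaw": 0.2},
    {"tx": 0, "ty": 0.46, "tz": -3.2, "wx": 0, "wy": 0, "wz": 0, "jaw": 0.2},
    {"tx": 0, "ty": 0, "tz": 0, "wx": 0, "wy": 0, "wz": 0, "jaw": 0.2},
    {"tx": 0, "ty": 0, "tz": 0, "wx": 0, "wy": 0, "wz": 0, "jaw": 0.2}
  ]
}}

```text
time: 23.85
tool_pos: [420.3, -145.0, 147.8]
tcp_rot: [-0.865, 1.571, 0.704]
contact_force: [-0.4, -0.2, 0.1]
grip_width: 55.3
```

```bash
python3 go.py 420 -145 43 90
```

```text
t 23.85 pos [ 420.3 -145.   147.8] th 89.9 tilt 0.01 w 55.3 F [-0.4 -0.2  0.1] j [-0.51  0.32  1.88  0.    0.94 -2.07]
wx -0.002 then cm tx,ty,tz [10.48  0.03  0.  ]
```

{"fn": "arm_command", "kwargs": {
  "plan": [
    {"tx": 2.5, "ty": 0, "tz": 0, "wx": 0, "wy": 0, "wz": 0, "jaw": 0.2},
    {"tx": 2.5, "ty": 0, "tz": 0, "wx": 0, "wy": 0, "wz": 0, "jaw": 0.2},
    {"tx": 2.5, "ty": 0, "tz": 0, "wx": 0, "wy": 0, "wz": 0, "jaw": 0.2},
    {"tx": 2.0, "ty": 0, "tz": 0, "wx": 0, "wy": 0, "wz": 0, "jaw": 0.2},
    {"tx": 1.0, "ty": 0, "tz": 0, "wx": 0, "wy": 0, "wz": 0, "jaw": 0.2},
    {"tx": 0, "ty": 0, "tz": 0, "wx": 0, "wy": 0, "wz": 0, "jaw": 0.2},
    {"tx": 0, "ty": 0, "tz": 0, "wx": 0, "wy": 0, "wz": 0, "jaw": -0.6},
    {"tx": 0, "ty": 0, "tz": 0, "wx": 0, "wy": 0, "wz": 0, "jaw": -0.6},
    {"tx": 0, "ty": 0, "tz": 0, "wx": 0, "wy": 0, "wz": 0, "jaw": -0.6},
    {"tx": 0, "ty": 0, "tz": 0, "wx": 0, "wy": 0, "wz": 0, "jaw": -0.6},
    {"tx": 0, "ty": 0, "tz": 0, "wx": 0, "wy": 0, "wz": 0, "jaw": -0.6},
    {"tx": 0, "ty": 0, "tz": 0, "wx": 0, "wy": 0, "wz": 0, "jaw": -0.6}
  ]
}}

```text
time: 25.05
tool_pos: [421.0, -145.0, 43.2]
tcp_rot: [-1.969, 1.569, -0.399]
contact_force: [-0.2, 1.8, 6.2]
grip_width: 31.1
```

```bash
python3 go.py 566 336 165 97
```

```text
t 25.05 pos [ 421.  -145.    43.2] th 90.0 tilt 0.09 w 31.1 F [-0.2  1.8  6.2] j [-0.5   0.5   1.98  0.    0.66 -2.08]
wx -0.122 then cm tx,ty,tz [-12.18 -20.26  45.97]
```

{"fn": "arm_command", "kwargs": {
  "plan": [
    {"tx": -1, "ty": 0, "tz": 0, "wx": 0, "wy": 0, "wz": 0, "jaw": -0.6},
    {"tx": -2, "ty": 0, "tz": 0, "wx": 0, "wy": 0, "wz": 0, "jaw": -0.6},
    {"tx": -2.5, "ty": 0, "tz": 0, "wx": 0, "wy": 0, "wz": 0, "jaw": -0.6},
    {"tx": -2.5, "ty": 0, "tz": 0, "wx": 0, "wy": 0, "wz": 0, "jaw": -0.6},
    {"tx": -2.5, "ty": 0, "tz": 0, "wx": -0.122, "wy": 0, "wz": 0, "jaw": -0.6},
    {"tx": -1.7, "ty": 0, "tz": 0, "wx": 0, "wy": 0, "wz": 0, "jaw": -0.6},
    {"tx": 0, "ty": 0, "tz": 0, "wx": 0, "wy": 0, "wz": 0, "jaw": -0.6}
  ]
}}

```text
time: 25.75
tool_pos: [421.4, -145.4, 166.8]
tcp_rot: [-2.234, 1.566, -0.541]
contact_force: [-0.3, 0.6, -2.2]
grip_width: 30.9
```

```bash
python3 go.py 566 336 165 97;python3 - <<'E'
from h import *
b=imaging.capture("scene")
cv2.imwrite("pics/m7.png",cv2.resize(b[130:380,190:450],None,fx=2.3,fy=2.3))
E
```

```text
t 25.75 pos [ 421.4 -145.4  166.8] th 97.0 tilt 0.28 w 30.9 F [-0.3  0.6 -2.2] j [-0.5   0.29  1.86 -0.    0.99 -2.2 ]
wx -0.0 then cm tx,ty,tz [  0.18 -20.22  46.02]
```

View pics/m7.png

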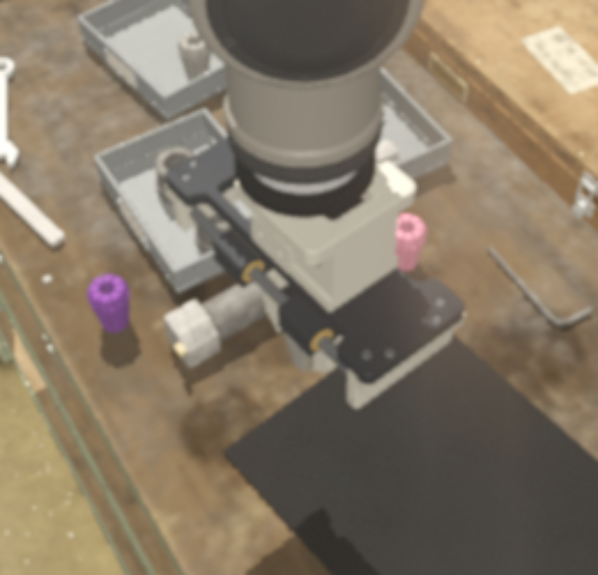

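The collet is off the mat and held. Carrying it to the collet tray.

{"fn": "arm_command", "kwargs": {
  "plan": [
    {"tx": 0, "ty": -1.44, "tz": 3.29, "wx": 0, "wy": 0, "wz": 0, "jaw": -0.6},
    {"tx": 0, "ty": -1.44, "tz": 3.29, "wx": 0, "wy": 0, "wz": 0, "jaw": -0.6},
    {"tx": 0, "ty": -1.44, "tz": 3.29, "wx": 0, "wy": 0, "wz": 0, "jaw": -0.6},
    {"tx": 0, "ty": -1.44, "tz": 3.29, "wx": 0, "wy": 0, "wz": 0, "jaw": -0.6},
    {"tx": 0, "ty": -1.44, "tz": 3.29, "wx": 0, "wy": 0, "wz": 0, "jaw": -0.6},
    {"tx": 0, "ty": -1.44, "tz": 3.29, "wx": 0, "wy": 0, "wz": 0, "jaw": -0.6},
    {"tx": 0, "ty": -1.44, "tz": 3.29, "wx": 0, "wy": 0, "wz": 0, "jaw": -0.6},
    {"tx": 0, "ty": -1.44, "tz": 3.29, "wx": 0, "wy": 0, "wz": 0, "jaw": -0.6},
    {"tx": 0, "ty": -1.44, "tz": 3.29, "wx": 0, "wy": 0, "wz": 0, "jaw": -0.6},
    {"tx": 0, "ty": -1.44, "tz": 3.29, "wx": 0, "wy": 0, "wz": 0, "jaw": -0.6},
    {"tx": 0, "ty": -1.44, "tz": 3.29, "wx": 0, "wy": 0, "wz": 0, "jaw": -0.6},
    {"tx": 0, "ty": -1.44, "tz": 3.29, "wx": 0, "wy": 0, "wz": 0, "jaw": -0.6},
    {"tx": 0, "ty": -1.44, "tz": 3.29, "wx": 0, "wy": 0, "wz": 0, "jaw": -0.6},
    {"tx": 0, "ty": -1.44, "tz": 3.29, "wx": 0, "wy": 0, "wz": 0, "jaw": -0.6},
    {"tx": 0, "ty": 0, "tz": 0, "wx": 0, "wy": 0, "wz": 0, "jaw": -0.6},
    {"tx": 0, "ty": 0, "tz": 0, "wx": 0, "wy": 0, "wz": 0, "jaw": -0.6}
  ]
}}

```text
time: 27.4
tool_pos: [563.5, 337.0, 162.1]
tcp_rot: [1.989, 1.567, -2.6]
contact_force: [-1.1, -0.6, -2.4]
grip_width: 30.9
```

```bash
python3 go.py 566 336 44 97;python3 - <<'E'
from h import *
b=imaging.capture("scene");a=imaging.capture("top")
cv2.imwrite("pics/m8.png",np.hstack([cv2.resize(b[40:220,170:350],(400,400)),cv2.resize(a[150:330,70:250],(400,400))]))
E
```

```text
t 27.4 pos [563.5 337.  162.1] th 97.1 tilt 0.23 w 30.9 F [-1.1 -0.6 -2.4] j [ 0.42  0.66  1.24 -0.    1.25 -1.27]
wx 0.001 then cm tx,ty,tz [11.81 -0.24 -0.13]
```

View pics/m8.png

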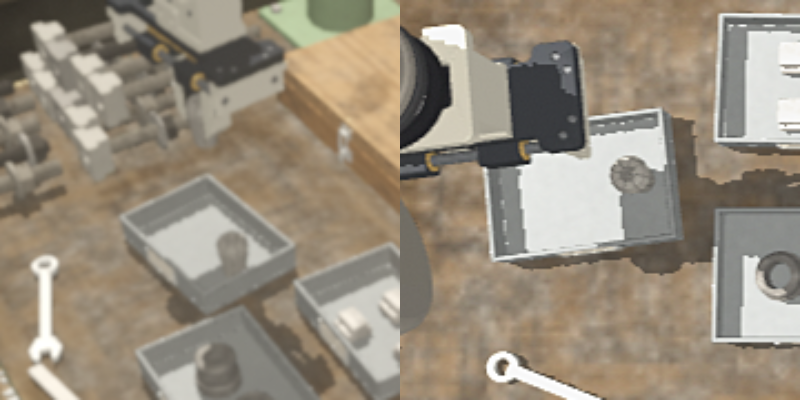

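{"fn": "arm_command", "kwargs": {
  "plan": [
    {"tx": 2.5, "ty": -0.2, "tz": -0.1, "wx": 0, "wy": 0, "wz": 0, "jaw": -0.6},
    {"tx": 2.5, "ty": 0, "tz": 0, "wx": 0, "wy": 0, "wz": 0, "jaw": -0.6},
    {"tx": 2.5, "ty": 0, "tz": 0, "wx": 0, "wy": 0, "wz": 0, "jaw": -0.6},
    {"tx": 2.2, "ty": 0, "tz": 0, "wx": 0, "wy": 0, "wz": 0, "jaw": -0.6},
    {"tx": 1.2, "ty": 0, "tz": 0, "wx": 0, "wy": 0, "wz": 0, "jaw": -0.6},
    {"tx": 0.6, "ty": 0, "tz": 0, "wx": 0, "wy": 0, "wz": 0, "jaw": -0.6},
    {"tx": 0.2, "ty": 0, "tz": 0, "wx": 0, "wy": 0, "wz": 0, "jaw": -0.6},
    {"tx": 0, "ty": 0, "tz": 0, "wx": 0, "wy": 0, "wz": 0, "jaw": -0.6},
    {"tx": 0, "ty": 0, "tz": 0, "wx": 0, "wy": 0, "wz": 0, "jaw": -0.6}
  ]
}}

```text
time: 28.4
tool_pos: [567.2, 336.4, 48.6]
tcp_rot: [-1.33, 1.569, 0.363]
contact_force: [-0.3, -0.4, -1.3]
grip_width: 30.9
```

{"fn": "arm_command", "kwargs": {
  "plan": [
    {"tx": 0.25, "ty": 0, "tz": 0, "wx": 0, "wy": 0, "wz": 0, "jaw": -0.6},
    {"tx": 0.2, "ty": 0, "tz": 0, "wx": 0, "wy": 0, "wz": 0, "jaw": -0.6},
    {"tx": 0, "ty": 0, "tz": 0, "wx": 0, "wy": 0, "wz": 0, "jaw": -0.6},
    {"tx": 0, "ty": 0, "tz": 0, "wx": 0, "wy": 0, "wz": 0, "jaw": -0.6}
  ]
}}

```text
time: 28.8
tool_pos: [566.7, 336.3, 43.3]
tcp_rot: [-1.359, 1.57, 0.334]
contact_force: [0.4, 1.0, 1.0]
grip_width: 30.9
```

{"fn": "arm_command", "kwargs": {
  "plan": [
    {"tx": 0, "ty": 0, "tz": 0, "wx": 0, "wy": 0, "wz": 0, "jaw": -0.3},
    {"tx": 0, "ty": 0, "tz": 0, "wx": 0, "wy": 0, "wz": 0, "jaw": -0.15},
    {"tx": 0, "ty": 0, "tz": 0, "wx": 0, "wy": 0, "wz": 0, "jaw": 0.05},
    {"tx": 0, "ty": 0, "tz": 0, "wx": 0, "wy": 0, "wz": 0, "jaw": 0.05},
    {"tx": 0, "ty": 0, "tz": 0, "wx": 0, "wy": 0, "wz": 0, "jaw": 0.05},
    {"tx": -1, "ty": 0, "tz": 0, "wx": 0, "wy": 0, "wz": 0, "jaw": 0.05},
    {"tx": -2.5, "ty": 0, "tz": 0, "wx": 0, "wy": 0, "wz": 0, "jaw": 0.05},
    {"tx": -2.5, "ty": 0, "tz": 0, "wx": 0, "wy": 0, "wz": 0, "jaw": 0.05},
    {"tx": -2.5, "ty": 0, "tz": 0, "wx": 0, "wy": 0, "wz": 0, "jaw": 0.2},
    {"tx": -2.5, "ty": 0, "tz": 0, "wx": 0, "wy": 0, "wz": 0, "jaw": 0.2}
  ]
}}

```text
time: 29.8
tool_pos: [566.6, 336.2, 154.9]
tcp_rot: [-1.393, 1.57, 0.3]
contact_force: [0.3, 0.6, 0.7]
grip_width: 54.5
```

```bash
python3 go.py 443 -323 150 70;python3 - <<'E'
from h import *
b=imaging.capture("scene")
cv2.imwrite("pics/m9.png",cv2.resize(b[60:410,170:470],None,fx=1.7,fy=1.7))
E
```

```text
t 29.8 pos [566.6 336.2 154.9] th 97.0 tilt 0.05 w 54.5 F [0.3 0.6 0.7] j [ 0.42  0.66  1.25 -0.    1.23 -1.27]
wx 0.471 then cm tx,ty,tz [  0.49 -10.93 -66.17]
```

View pics/m9.png

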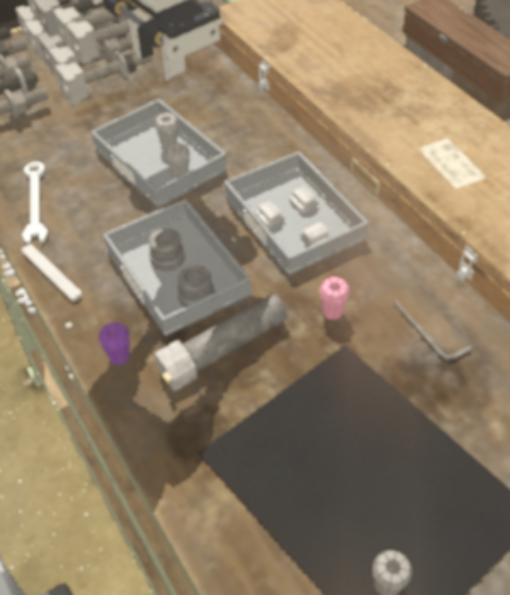

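Collet_1 stands in its tray at crop (167,130). Next is collet_2 at scene (401,393), the remaining grey one on the mat.

{"fn": "arm_command", "kwargs": {
  "plan": [
    {"tx": 0, "ty": 0, "tz": 0, "wx": 0.118, "wy": 0, "wz": 0, "jaw": 0.2},
    {"tx": 0, "ty": 0, "tz": 0, "wx": 0.118, "wy": 0, "wz": 0, "jaw": 0.2},
    {"tx": 0, "ty": 0, "tz": 0, "wx": 0.118, "wy": 0, "wz": 0, "jaw": 0.2},
    {"tx": 0, "ty": 0, "tz": 0, "wx": 0.118, "wy": 0, "wz": 0, "jaw": 0.2},
    {"tx": 0, "ty": -0.68, "tz": -4.13, "wx": 0, "wy": 0, "wz": 0, "jaw": 0.2},
    {"tx": 0, "ty": -0.68, "tz": -4.13, "wx": 0, "wy": 0, "wz": 0, "jaw": 0.2},
    {"tx": 0, "ty": -0.68, "tz": -4.13, "wx": 0, "wy": 0, "wz": 0, "jaw": 0.2},
    {"tx": 0, "ty": -0.68, "tz": -4.13, "wx": 0, "wy": 0, "wz": 0, "jaw": 0.2},
    {"tx": 0, "ty": -0.68, "tz": -4.13, "wx": 0, "wy": 0, "wz": 0, "jaw": 0.2},
    {"tx": 0, "ty": -0.68, "tz": -4.13, "wx": 0, "wy": 0, "wz": 0, "jaw": 0.2},
    {"tx": 0, "ty": -0.68, "tz": -4.13, "wx": 0, "wy": 0, "wz": 0, "jaw": 0.2},
    {"tx": 0, "ty": -0.68, "tz": -4.13, "wx": 0, "wy": 0, "wz": 0, "jaw": 0.2},
    {"tx": 0, "ty": -0.68, "tz": -4.13, "wx": 0, "wy": 0, "wz": 0, "jaw": 0.2},
    {"tx": 0, "ty": -0.68, "tz": -4.13, "wx": 0, "wy": 0, "wz": 0, "jaw": 0.2},
    {"tx": 0, "ty": -0.68, "tz": -4.13, "wx": 0, "wy": 0, "wz": 0, "jaw": 0.2},
    {"tx": 0, "ty": -0.68, "tz": -4.13, "wx": 0, "wy": 0, "wz": 0, "jaw": 0.2},
    {"tx": 0, "ty": -0.68, "tz": -4.13, "wx": 0, "wy": 0, "wz": 0, "jaw": 0.2},
    {"tx": 0, "ty": -0.68, "tz": -4.13, "wx": 0, "wy": 0, "wz": 0, "jaw": 0.2},
    {"tx": 0, "ty": -0.68, "tz": -4.13, "wx": 0, "wy": 0, "wz": 0, "jaw": 0.2},
    {"tx": 0, "ty": -0.68, "tz": -4.13, "wx": 0, "wy": 0, "wz": 0, "jaw": 0.2}
  ]
}}

```text
time: 31.85
tool_pos: [441.8, -323.7, 153.7]
tcp_rot: [-1.956, 1.57, -0.735]
contact_force: [1.0, -0.3, -0.2]
grip_width: 54.9
```

{"fn": "arm_command", "kwargs": {
  "plan": [
    {"tx": 0, "ty": 0, "tz": 0, "wx": 0, "wy": 0, "wz": 0, "jaw": 0.2},
    {"tx": 0, "ty": 0, "tz": 0, "wx": 0, "wy": 0, "wz": 0, "jaw": 0.2}
  ]
}}

```text
time: 32.05
tool_pos: [441.9, -322.5, 153.2]
tcp_rot: [-0.686, 1.571, 0.532]
contact_force: [-0.1, 0.1, -0.6]
grip_width: 54.9
```

```bash
python3 go.py 443 -323 43 70
```

```text
t 32.05 pos [ 441.9 -322.5  153.2] th 69.8 tilt 0.01 w 54.9 F [-0.1  0.1 -0.6] j [-0.77  0.48  1.6   0.    1.07 -1.99]
wx -0.003 then cm tx,ty,tz [ 1.102e+01 -1.200e-01 -1.000e-02]
```

{"fn": "arm_command", "kwargs": {
  "plan": [
    {"tx": 2.5, "ty": -0.1, "tz": 0, "wx": 0, "wy": 0, "wz": 0, "jaw": 0.2},
    {"tx": 2.5, "ty": 0, "tz": 0, "wx": 0, "wy": 0, "wz": 0, "jaw": 0.2},
    {"tx": 2.5, "ty": 0, "tz": 0, "wx": 0, "wy": 0, "wz": 0, "jaw": 0.2},
    {"tx": 2.4, "ty": 0, "tz": 0, "wx": 0, "wy": 0, "wz": 0, "jaw": 0.2},
    {"tx": 1.1, "ty": 0, "tz": 0, "wx": 0, "wy": 0, "wz": 0, "jaw": 0.2},
    {"tx": 0, "ty": 0, "tz": 0, "wx": 0, "wy": 0, "wz": 0, "jaw": 0.2},
    {"tx": 0, "ty": 0, "tz": 0, "wx": 0, "wy": 0, "wz": 0, "jaw": -0.6},
    {"tx": 0, "ty": 0, "tz": 0, "wx": 0, "wy": 0, "wz": 0, "jaw": -0.6},
    {"tx": 0, "ty": 0, "tz": 0, "wx": 0, "wy": 0, "wz": 0, "jaw": -0.6},
    {"tx": 0, "ty": 0, "tz": 0, "wx": 0, "wy": 0, "wz": 0, "jaw": -0.6},
    {"tx": 0, "ty": 0, "tz": 0, "wx": 0, "wy": 0, "wz": 0, "jaw": -0.6},
    {"tx": 0, "ty": 0, "tz": 0, "wx": 0, "wy": 0, "wz": 0, "jaw": -0.6}
  ]
}}

```text
time: 33.25
tool_pos: [443.7, -322.7, 44.0]
tcp_rot: [-1.983, 1.569, -0.763]
contact_force: [-0.5, 0.6, 5.5]
grip_width: 30.9
```

```bash
python3 go.py 514 330 170 97
```

```text
t 33.25 pos [ 443.7 -322.7   44. ] th 69.9 tilt 0.11 w 30.9 F [-0.5  0.6  5.5] j [-0.77  0.63  1.69  0.    0.82 -1.99]
wx -0.472 then cm tx,ty,tz [-12.6  -14.93  63.93]
```

{"fn": "arm_command", "kwargs": {
  "plan": [
    {"tx": -1, "ty": 0, "tz": 0, "wx": 0, "wy": 0, "wz": 0, "jaw": -0.6},
    {"tx": -2, "ty": 0, "tz": 0, "wx": 0, "wy": 0, "wz": 0, "jaw": -0.6},
    {"tx": -2.5, "ty": 0, "tz": 0, "wx": -0.118, "wy": 0, "wz": 0, "jaw": -0.6},
    {"tx": -2.5, "ty": 0, "tz": 0, "wx": -0.118, "wy": 0, "wz": 0, "jaw": -0.6},
    {"tx": -2.5, "ty": 0, "tz": 0, "wx": -0.118, "wy": 0, "wz": 0, "jaw": -0.6},
    {"tx": -2.1, "ty": 0, "tz": 0, "wx": -0.118, "wy": 0, "wz": 0, "jaw": -0.6},
    {"tx": 0, "ty": 0, "tz": 0, "wx": 0, "wy": 0, "wz": 0, "jaw": -0.6}
  ]
}}

```text
time: 33.95
tool_pos: [444.3, -323.2, 172.1]
tcp_rot: [-2.47, 1.565, -0.776]
contact_force: [-0.3, -0.9, -1.9]
grip_width: 30.7
```

{"fn": "arm_command", "kwargs": {
  "plan": [
    {"tx": 0, "ty": -0.83, "tz": 3.55, "wx": 0, "wy": 0, "wz": 0, "jaw": -0.6},
    {"tx": 0, "ty": -0.83, "tz": 3.55, "wx": 0, "wy": 0, "wz": 0, "jaw": -0.6},
    {"tx": 0, "ty": -0.83, "tz": 3.55, "wx": 0, "wy": 0, "wz": 0, "jaw": -0.6},
    {"tx": 0, "ty": -0.83, "tz": 3.55, "wx": 0, "wy": 0, "wz": 0, "jaw": -0.6},
    {"tx": 0, "ty": -0.83, "tz": 3.55, "wx": 0, "wy": 0, "wz": 0, "jaw": -0.6},
    {"tx": 0, "ty": -0.83, "tz": 3.55, "wx": 0, "wy": 0, "wz": 0, "jaw": -0.6},
    {"tx": 0, "ty": -0.83, "tz": 3.55, "wx": 0, "wy": 0, "wz": 0, "jaw": -0.6},
    {"tx": 0, "ty": -0.83, "tz": 3.55, "wx": 0, "wy": 0, "wz": 0, "jaw": -0.6},
    {"tx": 0, "ty": -0.83, "tz": 3.55, "wx": 0, "wy": 0, "wz": 0, "jaw": -0.6},
    {"tx": 0, "ty": -0.83, "tz": 3.55, "wx": 0, "wy": 0, "wz": 0, "jaw": -0.6},
    {"tx": 0, "ty": -0.83, "tz": 3.55, "wx": 0, "wy": 0, "wz": 0, "jaw": -0.6},
    {"tx": 0, "ty": -0.83, "tz": 3.55, "wx": 0, "wy": 0, "wz": 0, "jaw": -0.6},
    {"tx": 0, "ty": -0.83, "tz": 3.55, "wx": 0, "wy": 0, "wz": 0, "jaw": -0.6},
    {"tx": 0, "ty": -0.83, "tz": 3.55, "wx": 0, "wy": 0, "wz": 0, "jaw": -0.6},
    {"tx": 0, "ty": -0.83, "tz": 3.55, "wx": 0, "wy": 0, "wz": 0, "jaw": -0.6},
    {"tx": 0, "ty": -0.83, "tz": 3.55, "wx": 0, "wy": 0, "wz": 0, "jaw": -0.6},
    {"tx": 0, "ty": -0.83, "tz": 3.55, "wx": 0, "wy": 0, "wz": 0, "jaw": -0.6},
    {"tx": 0, "ty": -0.83, "tz": 3.55, "wx": 0, "wy": 0, "wz": 0, "jaw": -0.6},
    {"tx": 0, "ty": 0, "tz": 0, "wx": 0, "wy": 0, "wz": 0, "jaw": -0.6},
    {"tx": 0, "ty": 0, "tz": 0, "wx": 0, "wy": 0, "wz": 0, "jaw": -0.6}
  ]
}}

```text
time: 35.95
tool_pos: [512.7, 330.4, 167.2]
tcp_rot: [2.033, 1.568, -2.558]
contact_force: [1.1, 0.3, -0.8]
grip_width: 31.0
```

```bash
python3 go.py 514 330 48 97; python3 - <<'E'
from h import *
b=imaging.capture("scene");a=imaging.capture("top")
cv2.imwrite("pics/m10.png",np.hstack([cv2.resize(b[40:220,170:350],(400,400)),cv2.resize(a[150:330,70:250],(400,400))]))
E
```

```text
t 35.95 pos [512.7 330.4 167.2] th 97.0 tilt 0.17 w 31.0 F [ 1.1  0.3 -0.8] j [ 0.45  0.57  1.39 -0.    1.19 -1.25]
wx -0.001 then cm tx,ty,tz [11.92 -0.13 -0.05]
```

View pics/m10.png

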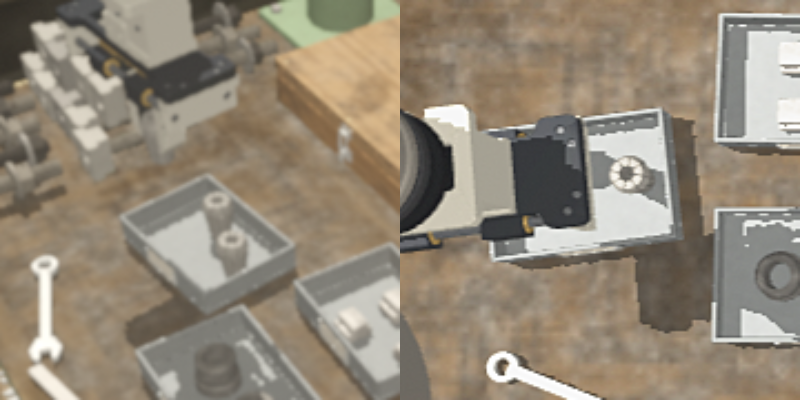

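{"fn": "arm_command", "kwargs": {
  "plan": [
    {"tx": 2.5, "ty": -0.1, "tz": 0, "wx": 0, "wy": 0, "wz": 0, "jaw": -0.6},
    {"tx": 2.5, "ty": 0, "tz": 0, "wx": 0, "wy": 0, "wz": 0, "jaw": -0.6},
    {"tx": 2.5, "ty": 0, "tz": 0, "wx": 0, "wy": 0, "wz": 0, "jaw": -0.6},
    {"tx": 2.2, "ty": 0, "tz": 0, "wx": 0, "wy": 0, "wz": 0, "jaw": -0.6},
    {"tx": 1.2, "ty": 0, "tz": 0, "wx": 0, "wy": 0, "wz": 0, "jaw": -0.6},
    {"tx": 0.8, "ty": 0, "tz": 0, "wx": 0, "wy": 0, "wz": 0, "jaw": -0.6},
    {"tx": 0.3, "ty": 0, "tz": 0, "wx": 0, "wy": 0, "wz": 0, "jaw": -0.6},
    {"tx": 0, "ty": 0, "tz": 0, "wx": 0, "wy": 0, "wz": 0, "jaw": -0.6},
    {"tx": 0, "ty": 0, "tz": 0, "wx": 0, "wy": 0, "wz": 0, "jaw": -0.6},
    {"tx": 0, "ty": 0, "tz": 0, "wx": 0, "wy": 0, "wz": 0, "jaw": -0.6}
  ]
}}

```text
time: 37.05
tool_pos: [515.1, 330.6, 49.9]
tcp_rot: [-1.308, 1.569, 0.385]
contact_force: [0.0, -0.4, -1.5]
grip_width: 30.7
```

{"fn": "arm_command", "kwargs": {
  "plan": [
    {"tx": 0.3, "ty": 0, "tz": 0, "wx": 0, "wy": 0, "wz": 0, "jaw": -0.6},
    {"tx": 0.2, "ty": 0, "tz": 0, "wx": 0, "wy": 0, "wz": 0, "jaw": -0.6},
    {"tx": 0, "ty": 0, "tz": 0, "wx": 0, "wy": 0, "wz": 0, "jaw": -0.6},
    {"tx": 0, "ty": 0, "tz": 0, "wx": 0, "wy": 0, "wz": 0, "jaw": -0.6}
  ]
}}

```text
time: 37.45
tool_pos: [514.7, 330.4, 44.1]
tcp_rot: [-1.471, 1.571, 0.222]
contact_force: [0.2, -0.0, 0.0]
grip_width: 31.0
```

{"fn": "arm_command", "kwargs": {
  "plan": [
    {"tx": 0, "ty": 0, "tz": 0, "wx": 0, "wy": 0, "wz": 0, "jaw": -0.3},
    {"tx": 0, "ty": 0, "tz": 0, "wx": 0, "wy": 0, "wz": 0, "jaw": -0.15},
    {"tx": 0, "ty": 0, "tz": 0, "wx": 0, "wy": 0, "wz": 0, "jaw": 0.05},
    {"tx": 0, "ty": 0, "tz": 0, "wx": 0, "wy": 0, "wz": 0, "jaw": 0.05},
    {"tx": 0, "ty": 0, "tz": 0, "wx": 0, "wy": 0, "wz": 0, "jaw": 0.05},
    {"tx": -1, "ty": 0, "tz": 0, "wx": 0, "wy": 0, "wz": 0, "jaw": 0.05},
    {"tx": -2.5, "ty": 0, "tz": 0, "wx": 0, "wy": 0, "wz": 0, "jaw": 0.05},
    {"tx": -2.5, "ty": 0, "tz": 0, "wx": 0, "wy": 0, "wz": 0, "jaw": 0.05},
    {"tx": -2.5, "ty": 0, "tz": 0, "wx": 0, "wy": 0, "wz": 0, "jaw": 0.05},
    {"tx": -2.5, "ty": 0, "tz": 0, "wx": 0, "wy": 0, "wz": 0, "jaw": 0.05},
    {"tx": 0, "ty": 1, "tz": -3.5, "wx": 0, "wy": 0, "wz": 0, "jaw": 0.05},
    {"tx": 0, "ty": 1, "tz": -3.5, "wx": 0, "wy": 0, "wz": 0, "jaw": 0.05},
    {"tx": 0, "ty": 0, "tz": -3.5, "wx": 0, "wy": 0, "wz": 0, "jaw": 0.05},
    {"tx": 0, "ty": 0, "tz": -3.5, "wx": 0, "wy": 0, "wz": 0, "jaw": 0.05},
    {"tx": 0, "ty": 0, "tz": -3.5, "wx": 0, "wy": 0, "wz": 0, "jaw": 0.05},
    {"tx": 0, "ty": 0, "tz": -3.5, "wx": 0, "wy": 0, "wz": 0, "jaw": 0.05},
    {"tx": 0, "ty": 0, "tz": -3.5, "wx": 0, "wy": 0, "wz": 0, "jaw": 0.05},
    {"tx": 0, "ty": 0, "tz": -3.5, "wx": 0, "wy": 0, "wz": 0, "jaw": 0.05},
    {"tx": 0, "ty": 0, "tz": -3.5, "wx": 0, "wy": 0, "wz": 0, "jaw": 0.05},
    {"tx": 0, "ty": 0, "tz": -3.5, "wx": 0, "wy": 0, "wz": 0, "jaw": 0.05}
  ]
}}

```text
time: 39.45
tool_pos: [537.6, -21.0, 155.0]
tcp_rot: [-1.92, 1.57, -0.227]
contact_force: [0.2, 0.5, -0.3]
grip_width: 48.3
```

{"fn": "arm_command", "kwargs": {
  "plan": [
    {"tx": 0, "ty": 0, "tz": -3.5, "wx": 0, "wy": 0, "wz": 0, "jaw": 0.05},
    {"tx": 0, "ty": 0, "tz": -3.5, "wx": 0, "wy": 0, "wz": 0, "jaw": 0.05},
    {"tx": 0, "ty": 0, "tz": -3.5, "wx": 0, "wy": 0, "wz": 0, "jaw": 0.05},
    {"tx": 0, "ty": 0, "tz": -3.5, "wx": 0, "wy": 0, "wz": 0, "jaw": 0.05},
    {"tx": 0, "ty": 0, "tz": 0, "wx": 0, "wy": 0, "wz": 0, "jaw": 0.05},
    {"tx": 0, "ty": 0, "tz": 0, "wx": 0, "wy": 0, "wz": 0, "jaw": 0.05}
  ]
}}

```text
time: 40.05
tool_pos: [554.3, -158.9, 154.4]
tcp_rot: [-1.19, 1.571, 0.501]
contact_force: [-0.2, 0.6, 0.5]
grip_width: 48.1
```

```bash
python3 go.py 514 330 48 97; python3 - <<'E'
from h import *
b=imaging.capture("scene");a=imaging.capture("top")
cv2.imwrite("pics/m11.png",np.hstack([cv2.resize(b[100:300,200:420],(400,400)),cv2.resize(a[140:340,90:290],(400,400))]))
cv2.imwrite("pics/m12.png",a)
E
```

```text
t 40.05 pos [ 554.3 -158.9  154.4] th 96.9 tilt 0.02 w 48.1 F [-0.2  0.6  0.5] j [-0.41  0.52  1.51  0.    1.11 -2.1 ]
wx -0.002 then cm tx,ty,tz [10.64 -1.95 49.02]
```

View pics/m11.png

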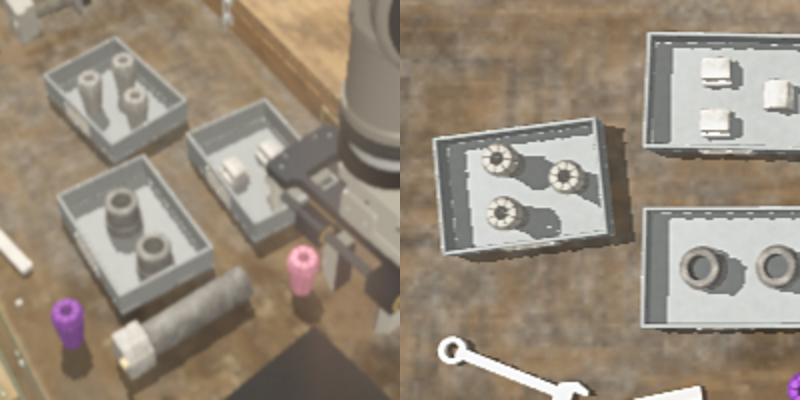

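View pics/m12.png

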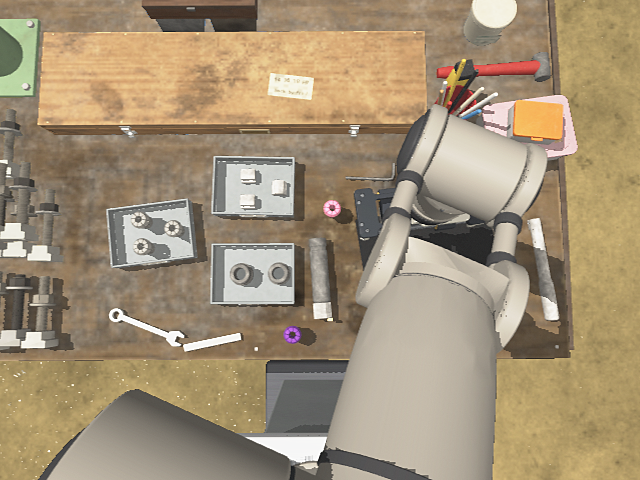

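All five parts look placed, and the boring bar and hex key sit where they were. I'll do one enlarged check of the collets with a height measurement.

```bash
python3 - <<'E'
from h import *
b=imaging.capture("scene");a=cv2.imread("pics/m12.png")
cv2.imwrite("pics/m13.png",np.hstack([cv2.resize(b[110:190,220:310],(400,356),interpolation=cv2.INTER_CUBIC),cv2.resize(a[195:275,105:195],(400,356),interpolation=cv2.INTER_CUBIC)]))
S=lambda u,v:(200+u*.55,100+v/2); Tt=lambda u,v:(90+u/2,140+v/2)
for n,t,s in(("c1",(499-400,158),(122,62)),("c2",(503-400,214),(90,77)),("sample",(567-400,177),(136,94)),("sleeve",(702-400,267),(123,199))):
    p,e=tri(Tt(*t),S(*s)); print(n,p.round(1),e.round(1))
E
```

```text
c1 [565.  334.3  46.9] 3.2
c2 [512.7 324.7  53.7] 1.6
sample [547.2 265.3  54.6] 0.6
sleeve [461.6 137.9  44.7] 0.4
```

View pics/m13.png

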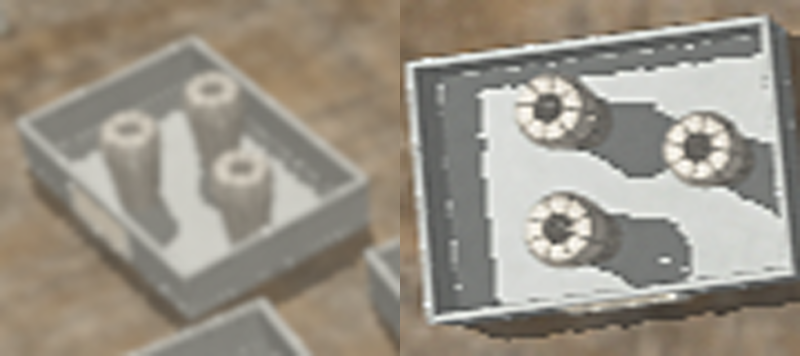

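```bash
python3 -c "
from plant import bot; print(bot.close_job())"
```

```text
the job is handed in; nothing more can be done
None
```

I sorted all five parts into the trays and handed the job in at about 40 s of the 128 s allowed; no verdict was reported. Both T-nuts are in the nut tray, the sleeve is in the sleeve tray, and both collets are in the collet tray.

**What the last checks showed:**
- **Parts:** the final top and scene pictures show all five standing upright and released, well inside their trays. The arm was parked clear of everything.
- **Bystanders:** the boring bar looked unmoved. The hex key did too, as far as it could be seen past the arm in the last top view.
- **Forces:** the readings after each move never went above about 6 N.

**What disagreed:**
- **Collet heights:** the final two-view check gave top heights of 46.9 mm and 53.7 mm for the two collets, where 49 mm was expected. The fixed sample read 54.6 mm by the same method, so I took this as measurement scatter of about 5 mm.
- **Sleeve height:** its top read 44.7 mm where 39 mm was expected, a similar error.
- **Seating:** that scatter is too coarse to prove the 5 mm seating limit. I relied on the tool height at release instead, which matched the height at pick-up to within about 1 mm for every part.

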